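# Load cut copper tubes into the wash carrier, push it through the splash flaps and spray

## Task

First take the leftover steel offcut out of the sloped carrier and put it in the black scrap bin. Then lay every cut copper tube on the carrier's sloped deck, pointing down the slope, side by side, each resting against the stop at the low side, and push the carrier along its rails through the two sprung flaps, far enough into the wash bay for the flaps to shut behind it. Only then press the spray cap on the cleaner canister right down and let it spring back; leave the paste jar, the aluminium soft jaw and the brass collar where they stand.

Things in the scene. Friction and masses are not known exactly. Their poses are not given: they have to be found in the camera images.
- bay: Wash bay fixture, fixed: a steel drip plate 6 mm thick with a straight lane. Origin: on the lane's centre line below the shut flaps, at bench level; y along the lane in the direction of travel, x across it, z up. Guide rails at x = +-65 to +-77 mm, tops 20 mm above the bench, from y = -310 to +365 mm. The bay proper is at y > 0.
- bay_middle (a point): Point on the drip plate inside the bay, on the lane's centre line, 180 mm past the flap line (bay y = 180 mm). The bay is open above: side walls at bay x = +-101 mm and an end wall, inner face at bay y = +360 mm, tops 95 mm above the bench. Nothing spans the lane above the flaps: a tool can pass between them from above.
- flap_near (a joint): Splash flap on the bay's -x side: upright leaf 83 mm long, 26 to 94 mm above the bench, on a vertical hinge at bay x = -86, y = 0 mm, reaching to the lane's centre line. 0 = shut across the lane; positive = swung into the bay (+y), at most 1.75 rad. A weak spring (0.02 N m shut, 0.065 N m at 1.5 rad) shuts it when nothing holds it.
- flap_far (a joint): The mirror-image flap on the bay's +x side, hinge at bay x = +86 mm. Values and spring as for flap_near. Things must be more than 86 mm beyond the flap line (bay y) for both flaps to shut behind them.
- carrier: Loose sheet-steel carrier, about 0.55 kg, 122 (x) by 234 (y) by 70 mm high, on the drip plate between the rails, 2 to 4 mm play each side. Origin: centre of its underside; axes nearly parallel to the bay's. End walls 6 mm thick, 70 mm high, at both y ends; inner length 222 mm, no dividers: room for four tubes at y = -72, -24, 24, 72 mm.
- carrier_stop (a point): Middle of the foot of the stop, carrier x = 44, z = 12 mm. A slippery white deck slopes down to here at 20 degrees along carrier +x, from 49 mm above the underside at x = -59 mm. The stop plate, 30 mm high, stands square to the deck along the whole low side. Copper slides down by itself. A tube resting against the stop has its centre at carrier x = 10.5, z = 37 mm.
- carrier_tail (a point): Centre of the outer face of the carrier's trailing end (carrier y = -117 mm, 35 mm above its underside): a flat upright wall, to be pushed towards +y.
- offcut: Leftover solid steel block, dark, 60 x 32 x 24 mm, 0.33 kg, lying on the carrier's deck against the stop. Origin at its centre; x is its long axis (down the slope at the start), y its 32 mm width, z its 24 mm thickness.
- scrap: Black open-topped scrap bin fixed to the bench, 110 x 110 mm outside, 45 mm high, walls 4 mm. Origin: centre of its underside.
- nozzle_top (a point): Centre of the top face of the white round spray cap (32 mm wide) on the fixed aluminium cleaner canister (60 mm wide). About 208 mm above the bench when up. It is pressed straight down: travel 10 mm, about 1.5 N to start and 6.5 N fully down; it springs back.
- nozzle (a joint): Travel of the spray cap in m: 0 = up, 0.010 = fully down.
- paste: White jar with black lid, 60 mm wide, 65 mm high: bystander, leave alone.
- softjaw: Aluminium angle (vise soft jaw), 120 mm long, 36 mm high: bystander, leave alone.
- collar: Brass collar, 52 mm wide, 28 mm high: bystander, leave alone.
- tube0: Cut length of square copper tube, 80 x 24 x 24 mm, 0.13 kg, lying on the bench at the start (absent in some starts). Origin at its centre, x along its length; all four long faces are alike.
- tube1: Cut length of square copper tube, 80 x 24 x 24 mm, 0.13 kg, lying on the bench at the start (absent in some starts). Origin at its centre, x along its length; all four long faces are alike.
- tube2: Cut length of square copper tube, 80 x 24 x 24 mm, 0.13 kg, lying on the bench at the start (absent in some starts). Origin at its centre, x along its length; all four long faces are alike.
- tube3: Cut length of square copper tube, 80 x 24 x 24 mm, 0.13 kg, lying on the bench at the start (absent in some starts). Origin at its centre, x along its length; all four long faces are alike.
There are look-alikes about, which are no part of the job. Leave any blue look-alike of the tube3 alone.

How it is judged:
By the outcome, as a careful person would: the job done as asked, in the order asked, and still so for the second after the job is handed in, with the robot touching nothing.
Of tube0, tube1, tube2, tube3 only 2 to 4 are there at a start; the rules pass over those that are not, and their reading is None.
At some moment in a run one of tube0, tube1, tube2, tube3 may be knocked a few centimetres aside while the robot is not near it.
Once in a run the grip may slacken for a moment while it holds something.
It also fails if it takes over 210 s, if anything falls off the work surface, if the arm or the gripper's body presses on something with over 40 N, if the wrist force passes 120 N, or if a joint passes its speed limit or range.

## Robot

A 6-joint arm with a two-finger parallel gripper is mounted at the origin on the work surface. World frame = base frame: x ahead of the robot, y to its left, z up, the work surface at z = 0. Lengths are in m, angles in degrees, forces in N, time in s.
With the tool pointing down it reaches from about 0.3 to 1 m from the base axis. Payload 5.1 kg.
Tool frame: the origin (TCP) lies midway between the tips of the shut fingers; the grasp point (between the pads) lies 19 mm behind it (robot.grasp_offset is the distance from the TCP to the grasp point, in m); x points along the fingers, z is the direction in which the jaws open and shut, and the axes are right-handed (so a half turn about x gives the same grasp; the last joint's range is limited). The gripper opens to 95 mm and grips with 3 to 60 N. Pads are 20 mm wide; open, the fingers measure 119 mm over their backs; the gripper's body (75 mm by 180 mm) begins 59 mm behind the grasp point.
Start: joints at [70.611, 7.093, 94.555, -0, 78.352, -4.733], TCP at [0.164, 0.629, 0.215] pointing down, gripper open.
Joint ranges: [-149.61, 149.61], [-58.7, 133.49], [1.44, 155.28], [-77.14, 257.14], [18.33, 153.61], [-166.67, 166.67]. Speed limits (degrees/s): [147.25, 147.25, 180, 180, 180, 180].

## Interface

Orientations are given as a 3x3 rotation matrix whose columns are the frame's x, y, z axes.
In Python, from bench import robot gives the robot as it stands. The module is installed in compiled form; this text tells all that it offers.
- The arm moves only by the tool drive_tool, never from a script. Its argument "moves" is a list of rows, each a list of 7 numbers: the shift along the tool's x, y, z in mm, then the turn, a rotation vector about the tool's x, y, z in rad, then the opening, from -1 (shut) to 1 (fully open), so that 0 is half open. In form: [[tx, ty, tz, wx, wy, wz, hand], ...]. A call has 1 to 10 rows; each row shifts and turns the commanded pose from where the row before left it, along the tool's axes as they then stand; what a row does not reach is not made up. A row lasts 1/12 s, in which the tool goes at most 41.7 mm and 7.16 degrees, less where a joint would pass 70% of its speed; a pose out of reach is approached as far as the arm can. A call is refused whole if a number of a shift passes 41.7 or a number of a turn 0.125, either way. A call with a gripper value outside its range is refused whole. The fingers move at their own pace and stop on an object; "force" is the grip in N (left out, the last holds). Time passes only in rows, so rows that do not move let the fingers close. It gives the time, the measured TCP pose, the force and the opening at its end, in the units of the state.
- robot.observe(): the state, without advancing time (a new reading comes with each control period).
- robot.get_image(name): name is "side" or "top"; returns the picture (420x560x3 uint8, blue, green, red); there is no depth.
- robot.calibration(name): a dict with "intrinsics" (3x3 intrinsics, pixels), "extrinsics" (4x4, takes a point from camera to world coordinates). Camera axes: x right, y up, looking along -z (the intrinsics and any distortion apply to the point x, -y, -z); pixel columns grow to the right and rows downward; lengths in m; the calibration is good to about 2 mm. A picture is of the moment at which its call begins. calibration takes no time and is no camera call.
- robot.close_job(): hands the job in, once; it reports no verdict.
The state is a dict: "t": time; "joint_positions": joint angles; "dq": joint speeds; "effort": joint torques, N m; "position": TCP position; "tcp_rot": TCP orientation; "wrist_force": force on the tool from outside, world axes, zero at the start; "wrist_torque": the same for the moment, N m; "width": finger opening in m.
Only numpy, scipy, OpenCV 4.12 (cv2) and the standard library are available. Lean on these libraries where they do the work, as an engineer would, in place of code of your own. Each camera call takes 0.05 s, during which the arm holds its last target.

## Working session

There is one attempt and no reset: what is moved stays moved. The work goes in short steps, Python scripts to look and compute and a tool call to move; the robot and the scene stay as the last step left them, time stands still between calls to the robot, and variables do not carry over. Pictures are saved under pics/ and viewed, and the job is handed in when it is done.

Besides the shell and the picture viewer there is one more tool, called after "Call:" as name(argument=value, ...) on one line, values as JSON. drive_tool: Moves the arm, as the interface text tells. Its arguments: {"type":"object","properties":{"moves":{"type":"array"},"force":{"type":"number"}},"required":["moves"]}

```bash
mkdir -p pics; ls
python3 - <<'E'
from bench import robot
import cv2,json
for n in("side","top"):
    im=robot.get_image(n);cv2.imwrite(f"pics/{n}0.png",im)
    c=robot.calibration(n);print(n,c)
print(robot.observe()); print(robot.grasp_offset)
E
```

```text
pics
side {'intrinsics': array([[477.12352829,   0.        , 275.01575902],
       [  0.        , 477.12352829, 207.14230088],
       [  0.        ,   0.        ,   1.        ]]), 'extrinsics': array([[ 0.96237257,  0.20271327, -0.18095957,  0.3019296 ],
       [-0.27151453,  0.69062948, -0.67030648, -0.80636575],
       [-0.010904  ,  0.69421773,  0.71968247,  0.90156677],
       [ 0.        ,  0.        ,  0.        ,  1.        ]])}
top {'intrinsics': array([[534.9680739 ,   0.        , 285.05571579],
       [  0.        , 534.9680739 , 198.50411525],
       [  0.        ,   0.        ,   1.        ]]), 'extrinsics': array([[ 0.0139669 ,  0.99595692, -0.08873975,  0.35930661],
       [-0.99980775,  0.01513194,  0.01246965, -0.08158534],
       [ 0.01376204,  0.08854853,  0.99597679,  1.57822371],
       [ 0.        ,  0.        ,  0.        ,  1.        ]])}
{'t': 0.1, 'joint_positions': array([ 7.06106760e+01,  7.13178285e+00,  9.46252944e+01, -1.49886151e-03,
        7.83525246e+01, -4.73470335e+00]), 'dq': array([ 0.0106263 , -0.12738748, -0.19077293,  0.08676009, -0.00384531,
        0.00730359]), 'effort': array([ 3.48173344e-04, -4.18885410e+01, -3.61094606e+01,  7.77597539e-02,
        4.61736310e-02, -5.37340088e-05]), 'position': array([0.16430969, 0.62829064, 0.21349705]), 'tcp_rot': array([[-6.10890156e-04, -9.67469732e-01,  2.52986054e-01],
       [-1.81292512e-03,  2.52986757e-01,  9.67468043e-01],
       [-9.99998170e-01,  1.32371931e-04, -1.90849730e-03]]), 'wrist_force': array([ 0.38831004, -0.19335008,  0.24486816]), 'wrist_torque': array([-0.05425986,  0.01378596, -0.00913434]), 'width': 0.09491401546280333}
0.0188
```

View pics/side0.png

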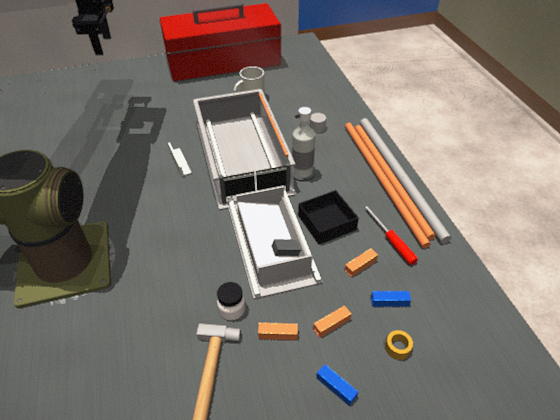

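View pics/top0.png

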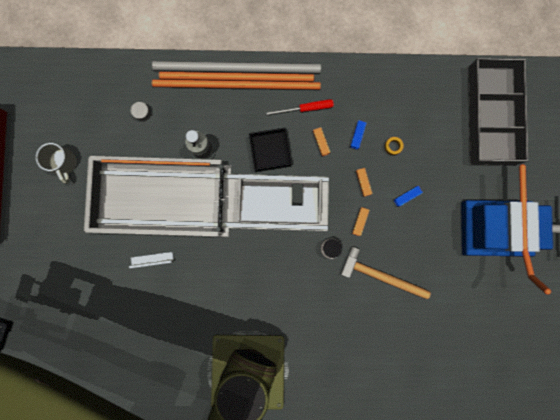

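```bash
cat > h.py <<'E'
from bench import robot
import cv2,numpy as np
def cal(n):
    c=robot.calibration(n);return np.array(c["intrinsics"]),np.array(c["extrinsics"])
def ray(n,uv):
    K,E=cal(n);p=np.linalg.inv(K)@np.array([uv[0],uv[1],1.]);d=E[:3,:3]@np.array([p[0],-p[1],-p[2]]);return E[:3,3],d
def onz(n,uv,z):
    o,d=ray(n,uv);return o+d*(z-o[2])/d[2]
def proj(n,P):
    K,E=cal(n);q=E[:3,:3].T@(np.asarray(P,float)-E[:3,3]);p=K@np.array([q[0],-q[1],-q[2]]);return p[:2]/p[2]
def tri(uvt,uvs):
    A=[];b=[];
    for n,uv in(("top",uvt),("side",uvs)):
        o,d=ray(n,uv);d=d/np.linalg.norm(d);M=np.eye(3)-np.outer(d,d);A.append(M);b.append(M@o)
    A=np.vstack(A);b=np.hstack(b);x,r,_,_=np.linalg.lstsq(A,b,rcond=None);return x,np.sqrt(r)
def orange(im):
    h=cv2.cvtColor(im,cv2.COLOR_BGR2HSV);return cv2.inRange(h,(4,110,90),(20,255,255))
def tubes(n,im,z=0.012):
    m=orange(im);cs,_=cv2.findContours(m,cv2.RETR_EXTERNAL,cv2.CHAIN_APPROX_NONE);out=[]
    for c in cs:
        if cv2.contourArea(c)<60:continue
        W=np.array([onz(n,p[0],z)[:2] for p in c],dtype=np.float32)*1000
        r=cv2.minAreaRect(W);b=cv2.boxPoints(r);e=[b[1]-b[0],b[2]-b[1]];L=max(e,key=np.linalg.norm)
        M=cv2.moments(c)
        out.append((np.round(r[0],1),np.round(sorted(r[1]),1),round(float(np.degrees(np.arctan2(L[1],L[0])))%180,1),(round(M['m10']/M['m00']),round(M['m01']/M['m00']))))
    return out
def grab(tag,show=None):
    d={}
    for n in("side","top"):
        d[n]=robot.get_image(n);cv2.imwrite(f"pics/{n}_{tag}.png",d[n])
    return d
E
python3 - <<'E'
from h import *
for n in("top","side"):
    im=cv2.imread(f"pics/{n}0.png")
    print(n)
    for z in(0.018 if n=="top" else 0.016,):
      for t in tubes(n,im,z):print(t)
t=cv2.imread("pics/top0.png");cv2.imwrite("pics/tz.png",cv2.resize(t[110:260,75:345],None,fx=2.9,fy=2.9,interpolation=cv2.INTER_CUBIC))
t=cv2.imread("pics/side0.png");cv2.imwrite("pics/sz.png",cv2.resize(t[80:300,180:370],None,fx=2.7,fy=2.7,interpolation=cv2.INTER_CUBIC))
E
```

```text
top
(array([ 265.1, -413.7]), array([ 25. , 232.3]), 68.6, (393, 281))
(array([ 434.7, -322.8]), array([25.9, 84.4]), 161.7, (360, 221))
(array([ 551.4, -332.5]), array([27.3, 82.8]), 16.3, (364, 182))
(array([ 448.3, -805.9]), array([ 27.5, 326.9]), 3.2, (525, 218))
(array([599.4, 282.1]), array([  9.4, 316.5]), 89.1, (156, 162))
(array([ 669.8, -206. ]), array([27.5, 84.2]), 20.9, (321, 141))
(array([851.3,  49.5]), array([ 46.6, 500.7]), 90.0, (236, 80))
side
(array([ 278.6, -378.6]), array([ 25.1, 167.1]), 68.5, (207, 380))
(array([ 663.6, -414.3]), array([35.4, 37.1]), 163.9, (399, 341))
(array([ 659.5, -419.3]), array([52.8, 63. ]), 37.0, (398, 352))
(array([ 433.2, -324.3]), array([36.7, 81.2]), 163.9, (278, 331))
(array([ 549.7, -333.5]), array([34.7, 90.2]), 17.1, (332, 321))
(array([ 667.9, -207.5]), array([36. , 94.8]), 20.7, (361, 262))
(array([848.7,  49.1]), array([ 50.7, 516.6]), 90.2, (392, 186))
(array([614.4, 375.5]), array([  9.2, 340.3]), 89.2, (273, 125))
(array([1054.8,  889.1]), array([ 91.8, 106.4]), 0.3, (345, 29))
(array([1422.5,  890.4]), array([ 91.4, 118.6]), 2.5, (425, 17))
```

View pics/tz.png

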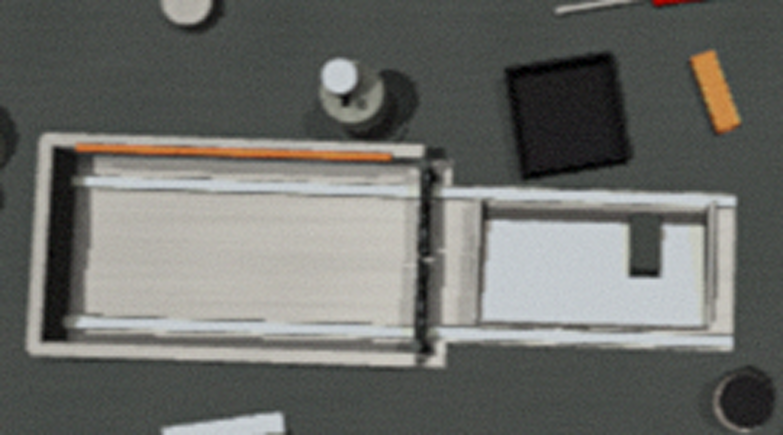

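View pics/sz.png

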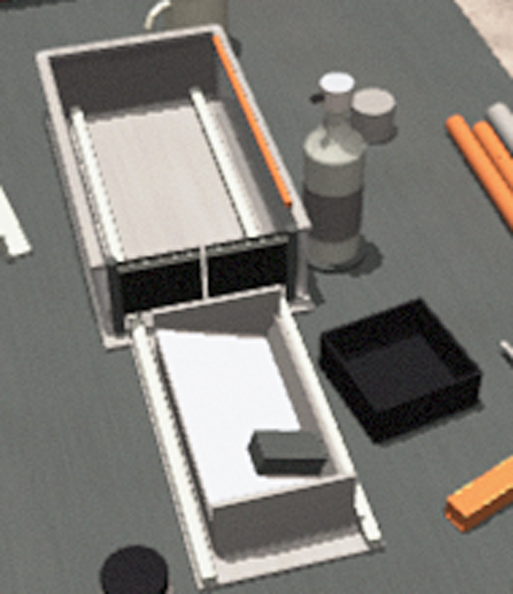

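Run:
```python
from h import *
T=lambda X,Y:(75+X/2.9,110+Y/2.9)
S=lambda X,Y:(180+X/2.7,80+Y/2.7)
def w(l,n,uv,z):print(l,np.round(onz(n,uv,z)*1000,1))
w("rail+ end outer","top",T(736,196),.020)
w("rail- end outer","top",T(734,349),.020)
w("rail+ inner","top",T(736,207),.020)
w("rail- inner","top",T(734,336),.020)
w("rail S - end outer","side",S(201,587),.006)
w("wall top outer NE y+","top",T(42,134),.095)
w("wall top outer  y+ x-","top",T(28,353),.095)
w("wall x+ y-","top",T(424,147),.095)
w("rail+ far","top",T(75,184),.020)
w("rail- far","top",T(67,322),.020)
w("flap center","top",T(430,258),.094)
w("carrier wall tail +x outer","top",T(718,204),.076)
w("tail -x outer","top",T(716,329),.076)
w("lead +x","top",T(478,200),.076)
w("lead inner -x","top",T(482,322),.055)
w("tail side corner +x","side",S(354,479),.076)
w("tail side corner -x","side",S(213,508),.076)
w("lead side corner +x","side",S(281,287),.076)
w("off1","top",T(629,215),.054)
w("off2","top",T(661,215),.054)
w("off3","top",T(661,276),.07)
w("off4","top",T(629,276),.07)
for l,p in(("a",(506,68)),("b",(613,54)),("c",(632,158)),("d",(523,178))):w("bin"+l,"top",T(*p),.045)
print("cap",tri(T(339,76),S(336,84)))
w("cap z.208","top",T(339,76),.208)
```

```text
rail+ end outer [ 561.8 -228.7   20. ]
rail- end outer [ 407.  -227.8   20. ]
rail+ inner [ 550.6 -228.8   20. ]
rail- inner [ 420.  -227.7   20. ]
rail S - end outer [ 408.4 -225.8    6. ]
wall top outer NE y+ [601.6 447.   95. ]
wall top outer  y+ x- [391.2 450.5  95. ]
wall x+ y- [594.9  79.9  95. ]
rail+ far [563.5 438.3  20. ]
rail- far [424.3 440.1  20. ]
flap center [487.6  71.6  94. ]
carrier wall tail +x outer [ 546.4 -205.9   76. ]
tail -x outer [ 424.4 -204.9   76. ]
lead +x [546.6  28.2  76. ]
lead inner -x [428.8  23.2  55. ]
tail side corner +x [ 543.7 -206.1   76. ]
tail side corner -x [ 427.1 -202.4   76. ]
lead side corner +x [551.1  26.1  76. ]
off1 [ 536.8 -119.7   54. ]
off2 [ 537.3 -151.4   54. ]
off3 [ 475.5 -151.3   70. ]
off4 [ 475.  -120.1   70. ]
bina [684.1   5.3  45. ]
binb [ 700.2 -101.8   45. ]
binc [ 595.1 -122.2   45. ]
bind [573.3 -13.9  45. ]
cap (array([0.64015711, 0.14576491, 0.20403726]), array([0.00069474]))
cap z.208 [639.8 145.  208. ]
```

```bash
cat >> h.py <<'E'
from scipy.spatial.transform import Rotation as Ro
def Rt(tilt=0,yaw=0):
    # tilt deg: tool leans to deck normal; yaw deg: jaw axis z = (−sin yaw, cos yaw) i.e. turned from world +y
    s,c=np.sin(np.radians(tilt)),np.cos(np.radians(tilt))
    R=np.column_stack([[-s,0,-c],[-c,0,s],[0,1,0]])
    return Ro.from_euler('z',yaw,degrees=True).as_matrix()@R
def plan(P,R):
    o=robot.observe();R0=o["tcp_rot"];p=o["position"]
    rv=Ro.from_matrix(R0.T@R).as_rotvec();d=R.T@(np.asarray(P)-p)*1000
    print("t",round(o["t"],2),"at",np.round(p*1000,1),"| rotvec",np.round(rv,3),"| then shift(target tool)",np.round(d,1),"| shift(now tool)",np.round(R0.T@(np.asarray(P)-p)*1000,1),"w",round(o["width"]*1000,1),"F",np.round(o["wrist_force"],1))
E
python3 - <<'E'
from h import *
plan([.506,-.1355,.20],Rt(0,0))
plan([.506,-.1355,.20],Rt(20,0))
E
```

```text
t 0.1 at [164.3 628.3 213.5] | rotvec [-0.256 -0.002 -0.   ] | then shift(target tool) [  13.5 -341.7 -763.8] | shift(now tool) [  14.7 -523.8 -652.5] w 94.9 F [ 0.4 -0.2  0.2]
t 0.1 at [164.3 628.3 213.5] | rotvec [-0.253  0.043  0.347] | then shift(target tool) [-104.2 -325.7 -763.8] | shift(now tool) [  14.7 -523.8 -652.5] w 94.9 F [ 0.4 -0.2  0.2]
```

Call:
drive_tool(moves=[[0,0,0,-0.085,0,0,0.26],[0,0,0,-0.085,0,0,0.26],[0,0,0,-0.085,0,0,0.26],[0,-17,-38,0,0,0,0.26],[0,-17,-38,0,0,0,0.26],[0,-17,-38,0,0,0,0.26],[0,-17,-38,0,0,0,0.26],[0,-17,-38,0,0,0,0.26],[0,-17,-38,0,0,0,0.26],[0,-17,-38,0,0,0,0.26]], force=30)

```text
t: 0.93
position: [0.2833, 0.3607, 0.2141]
tcp_rot: [[-0.0, -1.0, -0.0], [-0.001, -0.0, 1.0], [-1.0, 0.0, -0.001]]
wrist_force: [1.9, -1.0, 0.5]
width: 0.0601
```

Call:
drive_tool(moves=[[0,-17,-38,0,0,0,0.26],[0,-17,-38,0,0,0,0.26],[0,-17,-38,0,0,0,0.26],[0,-17,-38,0,0,0,0.26],[0,-17,-38,0,0,0,0.26],[0,-17,-38,0,0,0,0.26],[0,-17,-38,0,0,0,0.26],[0,-17,-38,0,0,0,0.26],[0,-17,-38,0,0,0,0.26],[0,-17,-38,0,0,0,0.26]])

```text
t: 1.77
position: [0.4531, -0.0195, 0.2144]
tcp_rot: [[0.0, -1.0, 0.001], [0.0, 0.001, 1.0], [-1.0, -0.0, 0.0]]
wrist_force: [0.2, 0.0, 0.5]
width: 0.0599
```

Call:
drive_tool(moves=[[0,-17,-38,0,0,0,0.26],[0,-17,-38,0,0,0,0.26],[0,-17,-38,0,0,0,0.26],[0,0,0,0,0,0.116,0.26],[0,0,0,0,0,0.116,0.26],[0,0,0,0,0,0.116,0.26],[0,0,0,0,0,0,0.26],[0,0,0,0,0,0,0.26]])

```text
t: 2.43
position: [0.5041, -0.1313, 0.2125]
tcp_rot: [[-0.343, -0.939, 0.0], [0.001, -0.0, 1.0], [-0.939, 0.343, 0.001]]
wrist_force: [-0.3, -0.2, 0.5]
width: 0.0597
```

Run:
```python
from h import *
plan([.506+.10*np.sin(np.radians(20)),-.1355,.0395+.1*np.cos(np.radians(20))],Rt(20,0))
print(robot.observe()["joint_positions"])
```

```text
t 2.43 at [ 504.1 -131.3  212.5] | rotvec [ 0.     0.001 -0.001] | then shift(target tool) [ 61.9 -61.   -4.2] | shift(now tool) [ 61.9 -61.1  -4.3] w 59.7 F [-0.3 -0.2  0.5]
[ -17.26137719    3.91656482   99.89785732   -5.7964973    95.40804885
 -106.82268888]
```

Call:
drive_tool(moves=[[15,-15,-1,0,0,0,0.26],[15,-15,-1,0,0,0,0.26],[15,-15,-1,0,0,0,0.26],[17,-16,-1,0,0,0,0.26],[20,0,0,0,0,0,0.26],[20,0,0,0,0,0,0.26],[20,0,0,0,0,0,0.26],[20,0,0,0,0,0,0.26],[0,0,0,0,0,0,0.26],[0,0,0,0,0,0,0.26]])

```text
t: 3.27
position: [0.5115, -0.1351, 0.0606]
tcp_rot: [[-0.341, -0.94, 0.001], [0.001, 0.001, 1.0], [-0.94, 0.341, 0.0]]
wrist_force: [0.5, -0.0, 0.8]
width: 0.0597
```

Run:
```python
from h import *
d=grab("a")
a=d["side"][180:310,200:340];b=d["top"][150:260,210:345]
cv2.imwrite("pics/a.png",np.hstack([cv2.resize(a,(400,372)),cv2.resize(b,(400,372))]))
n=np.array([np.sin(np.radians(20)),0,np.cos(np.radians(20))])
plan(np.array([.506,-.1355,.0395])-.008*n,Rt(20,0))
```

```text
t 3.37 at [ 513.8 -135.7   62.4] | rotvec [-0.001 -0.001  0.005] | then shift(target tool) [32.2 -0.5  0.2] | shift(now tool) [32.2 -0.4  0.2] w 59.6 F [-0.4  0.3  0. ]
```

View pics/a.png

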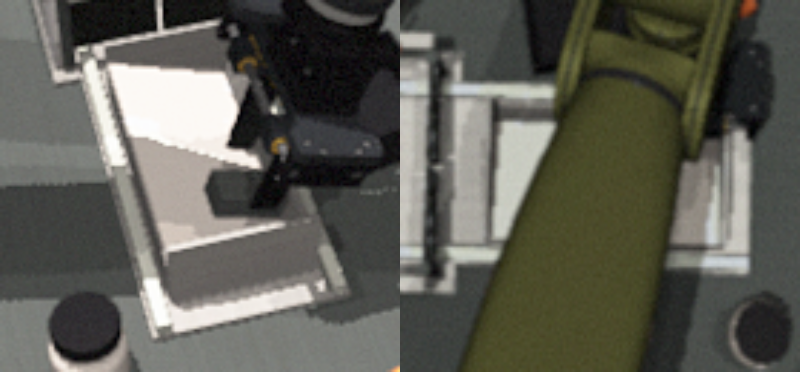

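Call:
drive_tool(moves=[[15,0,0,0,0,0,0.26],[15,0,0,0,0,0,0.26],[0,0,0,0,0,0,0.26],[0,0,0,0,0,0,-1],[0,0,0,0,0,0,-1],[0,0,0,0,0,0,-1],[0,0,0,0,0,0,-1],[0,0,0,0,0,0,-1],[0,0,0,0,0,0,-1],[0,0,0,0,0,0,-1]], force=40)

```text
t: 4.2
position: [0.5033, -0.1353, 0.033]
tcp_rot: [[-0.34, -0.941, 0.001], [0.0, 0.001, 1.0], [-0.941, 0.34, 0.0]]
wrist_force: [1.2, 1.9, 3.6]
width: 0.0318
```

Call:
drive_tool(moves=[[-10,0,0,0,0,0,-1],[-20,0,0,0,0,0,-1],[-25,0,0,0,0,0,-1],[-25,0,0,0,0,0,-1],[-25,0,0,0,0,0,-1],[-15,0,0,0,0,0,-1],[0,0,0,0,0,0,-1],[0,0,0,0,0,0,-1]])

```text
t: 4.87
position: [0.5437, -0.1356, 0.145]
tcp_rot: [[-0.34, -0.94, 0.001], [-0.0, 0.001, 1.0], [-0.94, 0.34, -0.0]]
wrist_force: [-0.6, 0.2, -2.9]
width: 0.0316
```

Run:
```python
from h import *
plan([.638,-.058,.13],Rt(0,0))
d=grab("b")
```

```text
t 4.87 at [ 543.7 -135.6  145. ] | rotvec [-0.001 -0.    -0.347] | then shift(target tool) [ 15.  -94.3  77.6] | shift(now tool) [-18.  -93.7  77.6] w 31.6 F [-0.6  0.2 -2.9]
```

View pics/side_b.png

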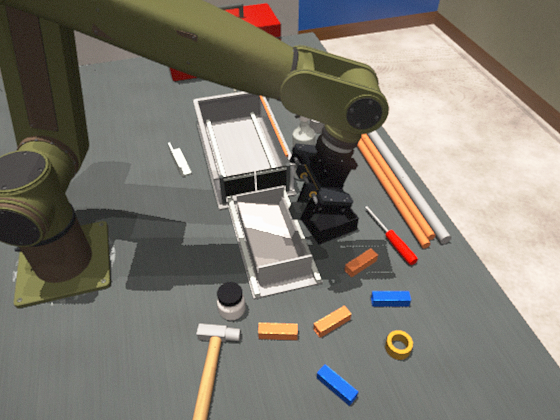

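Call:
drive_tool(moves=[[0,0,0,0,0,-0.116,-1],[0,0,0,0,0,-0.116,-1],[0,0,0,0,0,-0.115,-1],[0,-24,20,0,0,0,-1],[0,-24,20,0,0,0,-1],[0,-24,20,0,0,0,-1],[0,-22,18,0,0,0,-1],[15,0,0,0,0,0,-1],[0,0,0,0,0,0,-1],[0,0,0,0,0,0,-1]])

```text
t: 5.8
position: [0.6347, -0.0573, 0.1262]
tcp_rot: [[-0.008, -1.0, 0.001], [0.001, 0.001, 1.0], [-1.0, 0.008, 0.001]]
wrist_force: [0.3, -0.2, -2.5]
width: 0.032
```

Run:
```python
from h import *
plan([.638,-.058,.025],Rt(0,0))
```

```text
t 5.8 at [634.7 -57.3 126.2] | rotvec [-0.001  0.001 -0.008] | then shift(target tool) [101.2  -3.3  -0.7] | shift(now tool) [101.1  -4.1  -0.8] w 32.0 F [ 0.3 -0.2 -2.5]
```

Call:
drive_tool(moves=[[25,-2,0,0,0,0,-1],[25,-1,0,0,0,0,-1],[25,0,0,0,0,0,-1],[20,0,0,0,0,0,-1],[0,0,0,0,0,0,-1],[0,0,0,0,0,0,-1],[0,0,0,0,0,0,0],[0,0,0,0,0,0,0],[0,0,0,0,0,0,0],[0,0,0,0,0,0,0]])

```text
t: 6.63
position: [0.642, -0.0579, 0.0373]
tcp_rot: [[0.003, -1.0, 0.001], [-0.001, 0.001, 1.0], [-1.0, -0.003, -0.001]]
wrist_force: [0.0, 0.5, 0.4]
width: 0.0466
```

Call:
drive_tool(moves=[[-20,0,0,0,0,0,0],[-30,0,0,0,0,0,0],[-30,0,0,0,0,0,0],[-30,0,0,0,0,0,0],[-30,20,0,0,0,0,0],[0,35,-20,0,0,0,0.2],[0,35,-20,0,0,0,0.2],[0,35,-20,0,0,0,0.2],[0,35,-20,0,0,0,0.2],[0,35,-20,0,0,0,0.2]])

```text
t: 7.47
position: [0.4443, -0.1579, 0.1762]
tcp_rot: [[0.001, -1.0, -0.0], [-0.001, -0.0, 1.0], [-1.0, -0.001, -0.001]]
wrist_force: [-0.1, -1.6, 1.1]
width: 0.0567
```

Run:
```python
from h import *
d=grab("c")
for n in d:
    print(n);[print(t) for t in tubes(n,d[n],.017) if 75<t[1][1]<100]
plan([.438,-.323,.1],Rt(0,0))
a=d["side"][180:360,200:440];b=d["top"][80:260,210:450]
cv2.imwrite("pics/c.png",np.hstack([cv2.resize(a,(400,300)),cv2.resize(b,(400,300))]))
```

```text
side
(array([ 433. , -324.9]), array([36.6, 81.2]), 163.9, (278, 331))
(array([ 549.4, -333.9]), array([35. , 89.9]), 16.3, (332, 321))
(array([ 667.5, -208.2]), array([35.9, 94.7]), 20.7, (361, 263))
topTraceback (most recent call last):
  File "<stdin>", line 4, in <module>
  File "h.py", line 22, in tubes
    W=np.array([onz(n,p[0],z)[:2] for p in c],dtype=np.float32)*1000
                ~~~^^^^^^^^^^
  File "h.py", line 8, in onz
    o,d=ray(n,uv);return o+d*(z-o[2])/d[2]
        ~~~^^^^^^
  File "h.py", line 6, in ray
    K,E=cal(n);p=np.linalg.inv(K)@np.array([uv[0],uv[1],1.]);d=E[:3,:3]@np.array([p[0],-p[1],-p[2]]);return E[:3,3],d
        ~~~^^^
  File "h.py", line 4, in cal
    c=robot.calibration(n);return np.array(c["intrinsics"]),np.array(c["extrinsics"])
ValueError: time passes only in moves, steps and waits
```

```bash
python3 - <<'E'
from bench import robot
import pickle
pickle.dump({n:robot.calibration(n) for n in("top","side")},open("cal.pkl","wb"))
E
python3 - <<'E'
s=open('h.py').read()
s=s.replace("def cal(n):\n    c=robot.calibration(n);","import pickle,os\nC=pickle.load(open('cal.pkl','rb'))\ndef cal(n):\n    c=C[n];")
open('h.py','w').write(s)
E
python3 - <<'E'
from h import *
d={n:cv2.imread(f"pics/{n}_c.png") for n in("side","top")}
for n in d:
    print(n);[print(t) for t in tubes(n,d[n],.017) if 75<t[1][1]<100]
plan([.438,-.323,.1],Rt(0,0))
a=d["side"][180:360,200:440];b=d["top"][80:260,210:450]
cv2.imwrite("pics/c.png",np.hstack([cv2.resize(a,(400,300)),cv2.resize(b,(400,300))]))
E
```

```text
side
(array([ 433. , -324.9]), array([36.6, 81.2]), 163.9, (278, 331))
(array([ 549.4, -333.9]), array([35. , 89.9]), 16.3, (332, 321))
(array([ 667.5, -208.2]), array([35.9, 94.7]), 20.7, (361, 263))
top
(array([ 435.1, -322.9]), array([26.5, 83.6]), 161.0, (360, 221))
(array([ 551.5, -332.5]), array([27.3, 82.9]), 16.0, (364, 182))
(array([ 670.3, -206. ]), array([27.5, 84.8]), 20.9, (321, 141))
t 7.57 at [ 442.2 -159.1  175.6] | rotvec [-0.005 -0.001 -0.001] | then shift(target tool) [  75.6    4.2 -163.9] | shift(now tool) [  75.8    3.3 -163.8] w 56.9 F [ 1.3  1.5 -0.3]
```

View pics/c.png

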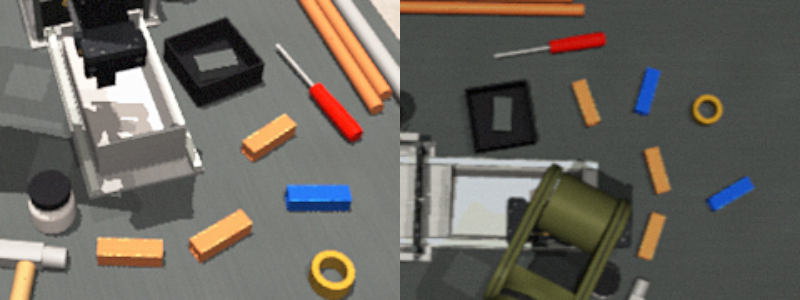

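Run:
```python
from h import *
plan([.435,-.323,.1],Rt(0,-18.5))
```

```text
t 7.57 at [ 442.2 -159.1  175.6] | rotvec [ 0.318 -0.002 -0.   ] | then shift(target tool) [  75.6  -45.2 -157.7] | shift(now tool) [  75.9    6.3 -163.8] w 56.9 F [ 1.3  1.5 -0.3]
```

Call:
drive_tool(moves=[[0,0,0,0.106,0,0,0.26],[0,0,0,0.106,0,0,0.26],[0,0,0,0.106,0,0,0.26],[0,-9,-32,0,0,0,0.26],[0,-9,-32,0,0,0,0.26],[0,-9,-32,0,0,0,0.26],[20,-9,-32,0,0,0,0.26],[30,-9,-30,0,0,0,0.26],[26,0,0,0,0,0,0.26],[0,0,0,0,0,0,0.26]])

```text
t: 8.4
position: [0.4363, -0.3192, 0.0952]
tcp_rot: [[-0.007, -0.949, 0.315], [0.006, 0.315, 0.949], [-1.0, 0.009, 0.004]]
wrist_force: [-0.8, 0.8, -0.4]
width: 0.06
```

Call:
drive_tool(moves=[[0,0,0,0,0,0,0.26]])

```text
t: 8.48
position: [0.4383, -0.3195, 0.0993]
tcp_rot: [[-0.003, -0.95, 0.314], [0.002, 0.314, 0.95], [-1.0, 0.004, 0.001]]
wrist_force: [-0.3, -0.7, 0.5]
width: 0.06
```

Run:
```python
from h import *
d={"side":robot.get_image("side")}
[print(t) for t in tubes("side",d["side"],.017) if 60<t[1][1]<100]
plan([.435,-.323,.004],Rt(0,-18.5))
```

```text
(array([ 433. , -324.9]), array([36.6, 81.3]), 163.9, (277, 331))
(array([ 549.1, -334.1]), array([35.4, 90.2]), 15.9, (332, 321))
(array([ 667.5, -208.2]), array([35.9, 94.7]), 20.7, (361, 263))
t 8.53 at [ 439.4 -320.1  101.2] | rotvec [ 0.005 -0.    -0.   ] | then shift(target tool) [97.2  3.2 -4.2] | shift(now tool) [97.2  3.2 -4.1] w 60.1 F [0.4 0.7 0.2]
```

Call:
drive_tool(moves=[[25,3,-4,0,0,0,0.26],[25,0,0,0,0,0,0.26],[25,0,0,0,0,0,0.26],[20,0,0,0,0,0,0.26],[0,0,0,0,0,0,0.26],[0,0,0,0,0,0,-1],[0,0,0,0,0,0,-1],[0,0,0,0,0,0,-1],[0,0,0,0,0,0,-1],[0,0,0,0,0,0,-1]], force=30)

```text
t: 9.37
position: [0.4354, -0.3239, 0.0069]
tcp_rot: [[0.001, -0.95, 0.313], [-0.002, 0.313, 0.95], [-1.0, -0.002, -0.001]]
wrist_force: [0.2, -1.0, -0.7]
width: 0.0316
```

Call:
drive_tool(moves=[[0,0,0,0,0,0,-1],[0,0,0,0,0,0,-1],[0,0,0,0,0,0,-1],[-15,0,0,0,0,0,-1],[-30,0,0,0,0,0,-1],[-35,0,0,0,0,0,-1],[-35,0,0,0,0,0,-1],[-35,0,0,0,0,0,-1],[0,0,0,0,0,0,-1],[0,0,0,0,0,0,-1]])

```text
t: 10.2
position: [0.4357, -0.3243, 0.1578]
tcp_rot: [[0.003, -0.95, 0.313], [-0.004, 0.313, 0.95], [-1.0, -0.004, -0.003]]
wrist_force: [-1.1, -0.5, -1.8]
width: 0.0239
```

```bash
cat >> h.py <<'E'
n20=np.array([np.sin(np.radians(20)),0,np.cos(np.radians(20))]);u20=np.array([-n20[2],0,n20[0]])
CC=np.array([.4865,-.0885,.006]); YC=-1.0
def slot(cy,up=.006,lift=.002,back=.008):
    """TCP pose for releasing a tube at carrier y=cy"""
    c=np.array([.0105,cy,.037])+u20*up+n20*lift-n20*back
    return CC+Ro.from_euler('z',YC,degrees=True).apply(c)
E
python3 - <<'E'
from h import *
s=slot(-.060);print(s)
plan(s+n20*.10,Rt(20,-1))
d=grab("d")
E
```

```text
[ 0.48826215 -0.1485399   0.03941397]
t 10.2 at [ 435.7 -324.3  157.8] | rotvec [-0.299  0.05   0.35 ] | then shift(target tool) [ -5.6 -87.  177.2] | shift(now tool) [ 24.1 -27.2 194.1] w 23.9 F [-1.1 -0.5 -1.8]
```

View pics/side_d.png

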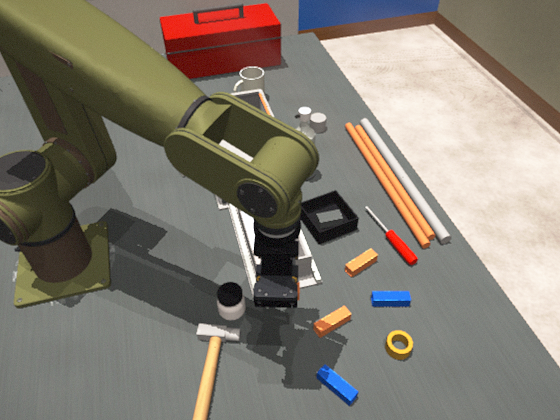

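Call:
drive_tool(moves=[[-5,0,0,-0.075,0.0125,0.0875,-1],[-5,0,0,-0.075,0.0125,0.0875,-1],[0,0,0,-0.075,0.0125,0.0875,-1],[0,0,0,-0.075,0.0125,0.0875,-1],[0,-17,35,0,0,0,-1],[0,-17,35,0,0,0,-1],[0,-17,35,0,0,0,-1],[0,-17,35,0,0,0,-1],[0,-17,35,0,0,0,-1],[0,0,0,0,0,0,-1]])

```text
t: 11.13
position: [0.5174, -0.1435, 0.1321]
tcp_rot: [[-0.351, -0.936, 0.011], [0.012, 0.007, 1.0], [-0.936, 0.351, 0.008]]
wrist_force: [-1.0, -0.3, -1.9]
width: 0.0239
```

Call:
drive_tool(moves=[[0,0,0,0,0,0,-1]])

```text
t: 11.22
position: [0.5165, -0.1474, 0.1333]
tcp_rot: [[-0.351, -0.936, 0.013], [0.009, 0.01, 1.0], [-0.936, 0.351, 0.005]]
wrist_force: [-0.4, -0.4, -2.3]
width: 0.0237
```

Run:
```python
from h import *
d=grab("e")
plan(slot(-.060)+n20*.0,Rt(20,-1))
```

```text
t 11.32 at [ 516.5 -149.6  134.6] | rotvec [ 0.003  0.003 -0.007] | then shift(target tool) [99.2 -6.   0.5] | shift(now tool) [99.1 -6.7  0.2] w 24.0 F [ 1.  -0.3 -0.9]
```

View pics/side_e.png

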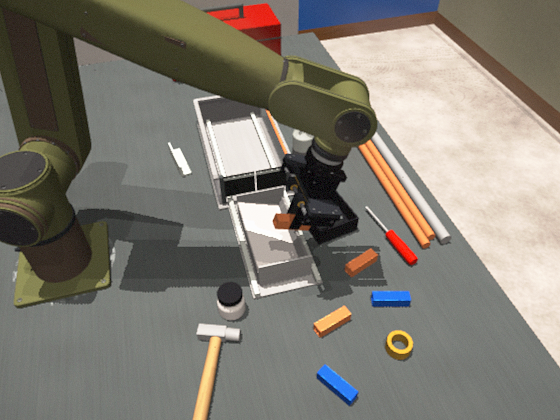

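Call:
drive_tool(moves=[[25,-3,0,0,0,0,-1],[25,-4,0,0,0,0,-1],[25,0,0,0,0,0,-1],[14,0,0,0,0,0,-1],[8,0,0,0,0,0,-1],[0,0,0,0,0,0,-1],[0,0,0,0,0,0,-1]])

```text
t: 11.9
position: [0.4912, -0.1495, 0.0437]
tcp_rot: [[-0.345, -0.939, 0.017], [0.009, 0.015, 1.0], [-0.939, 0.345, 0.003]]
wrist_force: [0.2, -0.0, -1.8]
width: 0.0238
```

Run:
```python
from h import *
plan(slot(-.060)+n20*.0,Rt(20,-1))
```

```text
t 11.9 at [ 491.2 -149.5   43.7] | rotvec [ 0.001  0.003 -0.003] | then shift(target tool) [5.  1.3 0.9] | shift(now tool) [5.  1.3 0.9] w 23.8 F [ 0.2 -0.  -1.8]
```

Call:
drive_tool(moves=[[2,0,0,0,0,0,-1],[3,0,0,0,0,0,-1],[0,0,0,0,0,0,-1],[0,0,0,0,0,0,-0.2],[0,0,0,0,0,0,-0.2],[0,0,0,0,0,0,-0.2],[0,0,0,0,0,0,-0.2]])

```text
t: 12.48
position: [0.4889, -0.1485, 0.0383]
tcp_rot: [[-0.346, -0.938, 0.016], [0.009, 0.014, 1.0], [-0.938, 0.346, 0.003]]
wrist_force: [-0.2, 0.6, -0.5]
width: 0.0375
```

Call:
drive_tool(moves=[[-10,0,0,0,0,0,-0.2],[-20,0,0,0,0,0,-0.2],[-30,0,0,0,0,0,-0.2],[-30,0,0,0,0,0,-0.2],[-30,0,0,0,0,0,0.2],[0,0,0,0,0,0,0.26],[0,0,0,0,0,0,0.26]])

```text
t: 13.07
position: [0.5325, -0.1502, 0.1539]
tcp_rot: [[-0.341, -0.94, 0.016], [0.007, 0.014, 1.0], [-0.94, 0.341, 0.002]]
wrist_force: [0.8, -1.2, -0.6]
width: 0.0525
```

Run:
```python
from h import *
d=grab("f")
for n in d:
    print(n);[print(t) for t in tubes(n,d[n],.017) if 60<t[1][1]<100]
plan([.551,-.332,.10],Rt(0,16))
a=d["side"][180:360,200:440]
cv2.imwrite("pics/f.png",cv2.resize(a,(720,540)))
```

```text
side
(array([ 549.4, -333.9]), array([35. , 89.9]), 16.3, (332, 321))
(array([ 667.5, -207.7]), array([36.8, 95. ]), 20.7, (361, 262))
(array([ 504.7, -129.8]), array([42.1, 85.1]), 163.7, (283, 252))
top
(array([ 551.5, -332.5]), array([27.3, 82.9]), 16.0, (364, 182))
t 13.17 at [ 530.  -149.5  150.4] | rotvec [-0.292  0.056 -0.351] | then shift(target tool) [  50.4   30.1 -181.2] | shift(now tool) [  38.4  -39.7 -182.3] w 58.2 F [-0.3 -0.2 -0.5]
```

View pics/f.png

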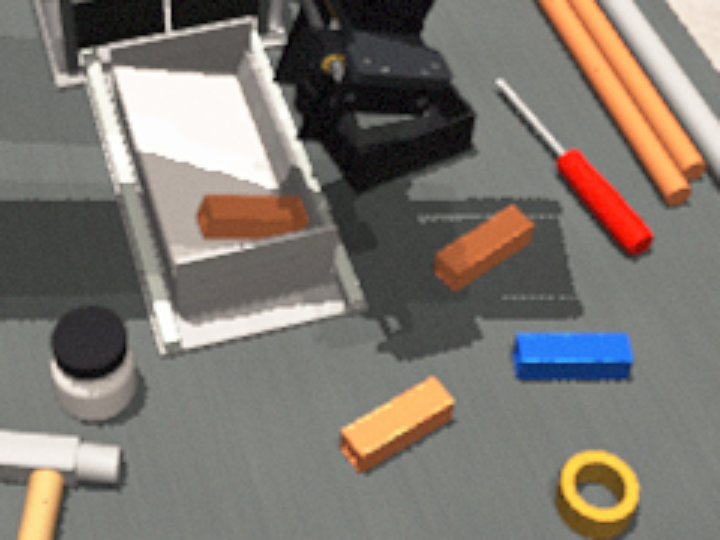

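Call:
drive_tool(moves=[[0,0,0,-0.073,0.014,-0.088,0.26],[0,0,0,-0.073,0.014,-0.088,0.26],[0,0,0,-0.073,0.014,-0.088,0.26],[0,0,0,-0.073,0.014,-0.088,0.26],[0,6,-36,0,0,0,0.26],[0,6,-36,0,0,0,0.26],[0,6,-36,0,0,0,0.26],[0,6,-36,0,0,0,0.26],[20,6,-37,0,0,0,0.26],[25,0,0,0,0,0,0.26]])

```text
t: 14.0
position: [0.5521, -0.3376, 0.1073]
tcp_rot: [[0.005, -0.962, -0.272], [-0.005, -0.272, 0.962], [-1.0, -0.004, -0.006]]
wrist_force: [-0.4, 1.4, 0.5]
width: 0.0601
```

Call:
drive_tool(moves=[[0,0,0,0,0,0,0.26],[0,0,0,0,0,0,0.26]])

```text
t: 14.17
position: [0.549, -0.3297, 0.1025]
tcp_rot: [[-0.004, -0.961, -0.275], [0.005, -0.275, 0.961], [-1.0, 0.003, 0.006]]
wrist_force: [0.9, 0.1, -0.2]
width: 0.0601
```

Run:
```python
from h import *
d={"side":robot.get_image("side")}
[print(t) for t in tubes("side",d["side"],.017) if 60<t[1][1]<100]
plan([.551,-.3325,.004],Rt(0,16))
```

```text
(array([ 548.8, -334.6]), array([35.4, 89.3]), 15.2, (331, 322))
(array([ 503.6, -129.5]), array([42.1, 82.5]), 163.7, (282, 252))
t 14.22 at [ 550.3 -330.   104.7] | rotvec [ 0.     0.003 -0.001] | then shift(target tool) [100.7   0.   -2.6] | shift(now tool) [100.7  -0.   -2.9] w 59.6 F [-0.2  0.1  0.3]
```

Call:
drive_tool(moves=[[25,0,-2,0,0,0,0.26],[25,0,0,0,0,0,0.26],[25,0,0,0,0,0,0.26],[24,0,0,0,0,0,0.26],[0,0,0,0,0,0,0.26],[0,0,0,0,0,0,-1],[0,0,0,0,0,0,-1],[0,0,0,0,0,0,-1],[0,0,0,0,0,0,-1],[0,0,0,0,0,0,-1]], force=30)

```text
t: 15.05
position: [0.5533, -0.3338, 0.0093]
tcp_rot: [[0.004, -0.961, -0.276], [-0.002, -0.276, 0.961], [-1.0, -0.004, -0.003]]
wrist_force: [0.7, 0.1, 0.3]
width: 0.0319
```

Call:
drive_tool(moves=[[0,0,0,0,0,0,-1],[0,0,0,0,0,0,-1],[0,0,0,0,0,0,-1],[-15,0,0,0,0,0,-1],[-30,0,0,0,0,0,-1],[-35,0,0,0,0,0,-1],[-35,0,0,0,0,0,-1],[-35,0,0,0,0,0,-1],[0,0,0,0,0,0,-1],[0,0,0,0,0,0,-1]])

```text
t: 15.88
position: [0.5534, -0.3343, 0.1615]
tcp_rot: [[0.007, -0.961, -0.276], [-0.004, -0.276, 0.961], [-1.0, -0.006, -0.006]]
wrist_force: [-0.2, 1.0, -1.7]
width: 0.0239
```

Run:
```python
from h import *
plan(slot(0)+n20*.10,Rt(20,-1))
d=grab("g")
```

```text
t 15.88 at [ 553.4 -334.3  161.5] | rotvec [ 0.293 -0.057  0.353] | then shift(target tool) [ 38.1  22.5 245.2] | shift(now tool) [ 26.8 -38.9 244.6] w 23.9 F [-0.2  1.  -1.7]
```

View pics/side_g.png

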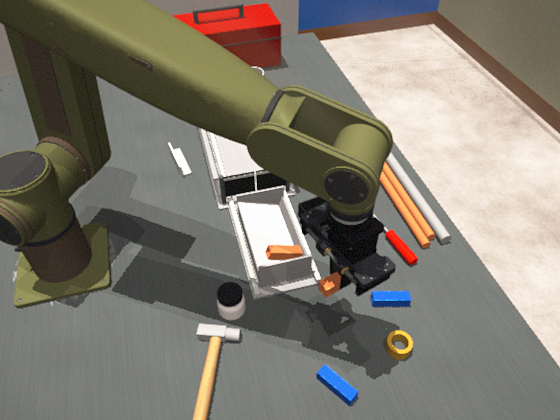

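Call:
drive_tool(moves=[[0,0,0,0.073,-0.014,0.088,-1],[0,0,0,0.073,-0.014,0.088,-1],[0,0,0,0.073,-0.014,0.088,-1],[0,0,0,0.073,-0.014,0.088,-1],[0,4,35,0,0,0,-1],[0,4,35,0,0,0,-1],[0,4,35,0,0,0,-1],[0,4,35,0,0,0,-1],[0,3,35,0,0,0,-1],[0,3,35,0,0,0,-1]])

```text
t: 16.82
position: [0.5329, -0.1209, 0.1629]
tcp_rot: [[-0.35, -0.936, 0.017], [0.01, 0.014, 1.0], [-0.937, 0.35, 0.005]]
wrist_force: [0.5, 0.4, -0.3]
width: 0.0238
```

Call:
drive_tool(moves=[[10,0,35,0,0,0,-1],[30,0,0,0,0,0,-1],[0,0,0,0,0,0,-1],[0,0,0,0,0,0,-1]])

```text
t: 17.15
position: [0.5187, -0.0868, 0.125]
tcp_rot: [[-0.353, -0.936, 0.016], [0.01, 0.013, 1.0], [-0.936, 0.353, 0.005]]
wrist_force: [0.1, 0.8, -1.7]
width: 0.0237
```

Run:
```python
from h import *
d=grab("h")
plan(slot(0),Rt(20,-1))
```

```text
t 17.25 at [521.5 -88.3 128.1] | rotvec [ 0.001  0.003 -0.005] | then shift(target tool) [94.3 -0.1 -0.9] | shift(now tool) [94.3 -0.5 -1.1] w 24.3 F [ 0.1 -0.6 -0.1]
```

View pics/side_h.png

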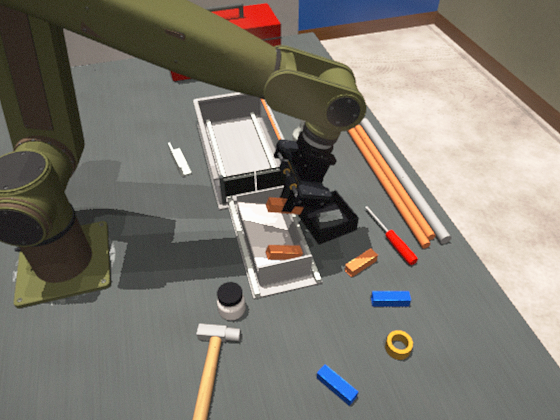

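Call:
drive_tool(moves=[[25,0,-1,0,0,0,-1],[25,0,0,0,0,0,-1],[25,0,0,0,0,0,-1],[12,0,0,0,0,0,-1],[4,0,0,0,0,0,-1],[0,0,0,0,0,0,-1],[0,0,0,0,0,0,-1]])

```text
t: 17.83
position: [0.4915, -0.0884, 0.0442]
tcp_rot: [[-0.343, -0.939, 0.017], [0.008, 0.015, 1.0], [-0.939, 0.343, 0.003]]
wrist_force: [-0.1, 0.2, -1.3]
width: 0.0242
```

Run:
```python
from h import *
plan(slot(0),Rt(20,-1))
```

```text
t 17.83 at [491.5 -88.4  44.2] | rotvec [ 0.001  0.002 -0.002] | then shift(target tool) [ 5.3  0.4 -0.1] | shift(now tool) [ 5.3  0.4 -0.2] w 24.2 F [-0.1  0.2 -1.3]
```

Call:
drive_tool(moves=[[3,0,0,0,0,0,-1],[0,0,0,0,0,0,-1],[0,0,0,0,0,0,-1],[0,0,0,0,0,0,-0.2],[0,0,0,0,0,0,-0.2],[0,0,0,0,0,0,-0.2],[0,0,0,0,0,0,-0.2]])

```text
t: 18.42
position: [0.4883, -0.0875, 0.0395]
tcp_rot: [[-0.347, -0.938, 0.016], [0.009, 0.014, 1.0], [-0.938, 0.347, 0.004]]
wrist_force: [0.1, 0.1, -0.1]
width: 0.0375
```

Call:
drive_tool(moves=[[-10,0,0,0,0,0,-0.2],[-20,0,0,0,0,0,-0.2],[-30,0,0,0,0,0,-0.2],[-30,0,0,0,0,0,-0.2],[-30,0,0,0,0,0,0.2],[0,0,0,0,0,0,0.26],[0,0,0,0,0,0,0.26]])

```text
t: 19.0
position: [0.5323, -0.0891, 0.1552]
tcp_rot: [[-0.341, -0.94, 0.016], [0.008, 0.014, 1.0], [-0.94, 0.341, 0.002]]
wrist_force: [-0.4, 0.2, -0.4]
width: 0.0528
```

Run:
```python
from h import *
d=grab("i")
for n in d:
    print(n);[print(t) for t in tubes(n,d[n],.017) if 60<t[1][1]<100]
plan([.670,-.206,.10],Rt(0,20.8))
a=d["side"][180:360,200:440];b=d["top"][80:260,210:450]
cv2.imwrite("pics/i.png",np.hstack([cv2.resize(a,(400,300)),cv2.resize(b,(400,300))]))
```

```text
side
(array([ 667.5, -207.7]), array([36.8, 95. ]), 20.7, (361, 262))
(array([ 504.7, -129.8]), array([42.1, 85.1]), 163.7, (283, 252))
(array([504.4, -66.3]), array([42.1, 85.8]), 163.7, (277, 233))
top
(array([ 502.2, -150.8]), array([23.5, 79.5]), 0.7, (302, 197))
(array([ 670. , -206.3]), array([26.9, 84.1]), 19.8, (321, 141))
t 19.1 at [529.8 -88.6 151.9] | rotvec [-0.375  0.071 -0.35 ] | then shift(target tool) [  51.9  -89.4 -159.6] | shift(now tool) [  -1.1 -151.1 -115.3] w 58.1 F [-0.   0.1  0.2]
```

View pics/i.png

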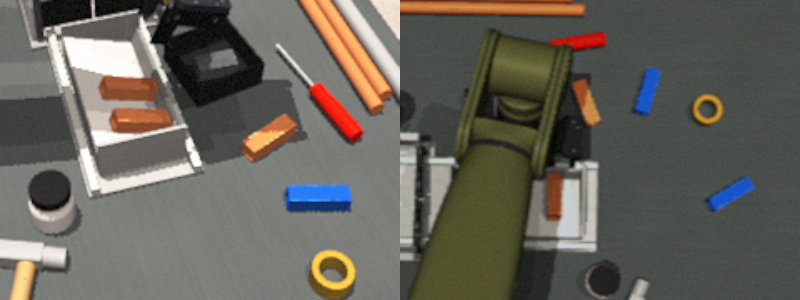

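Call:
drive_tool(moves=[[0,0,0,-0.075,0.014,-0.07,0.26],[0,0,0,-0.075,0.014,-0.07,0.26],[0,0,0,-0.075,0.014,-0.07,0.26],[0,0,0,-0.075,0.014,-0.07,0.26],[0,0,0,-0.075,0.014,-0.07,0.26],[0,-18,-32,0,0,0,0.26],[0,-18,-32,0,0,0,0.26],[0,-18,-32,0,0,0,0.26],[0,-18,-32,0,0,0,0.26],[0,-17,-32,0,0,0,0.26]])

```text
t: 19.93
position: [0.67, -0.2072, 0.1502]
tcp_rot: [[-0.002, -0.935, -0.355], [0.002, -0.355, 0.935], [-1.0, 0.001, 0.003]]
wrist_force: [-0.2, 0.7, -0.1]
width: 0.0598
```

Call:
drive_tool(moves=[[25,0,0,0,0,0,0.26],[22,0,0,0,0,0,0.26],[0,0,0,0,0,0,0.26],[0,0,0,0,0,0,0.26]])

```text
t: 20.27
position: [0.6679, -0.2057, 0.1017]
tcp_rot: [[-0.006, -0.935, -0.355], [0.003, -0.355, 0.935], [-1.0, 0.004, 0.005]]
wrist_force: [-0.4, -0.6, 0.9]
width: 0.0602
```

Run:
```python
from h import *
d=grab("j")
for n in d:
    print(n);[print(t) for t in tubes(n,d[n],.017) if 60<t[1][1]<100]
plan([.670,-.2065,.004],Rt(0,20.5))
```

```text
side
(array([ 666.5, -208.1]), array([36.8, 92.8]), 20.7, (360, 263))
(array([ 504.7, -129.8]), array([42.1, 85.1]), 163.7, (283, 252))
(array([505.3, -66.9]), array([44.8, 84. ]), 161.1, (277, 233))
top
t 20.37 at [ 670.3 -206.4  106. ] | rotvec [0.006 0.    0.001] | then shift(target tool) [102.    0.3   0. ] | shift(now tool) [102.    0.5   0. ] w 59.7 F [-0.  -0.   0.5]
```

View pics/side_j.png

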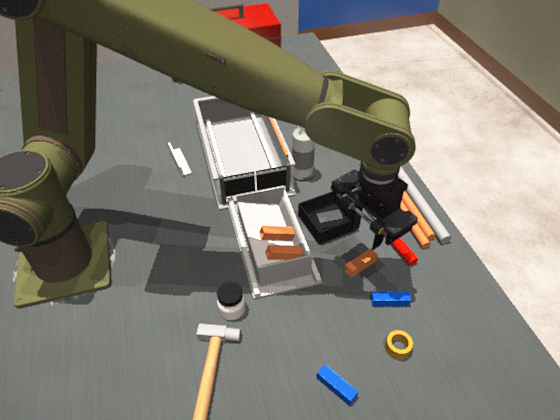

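Call:
drive_tool(moves=[[25,0,0,0,0,0,0.26],[25,0,0,0,0,0,0.26],[25,0,0,0,0,0,0.26],[25,0,0,0,0,0,0.26],[0,0,0,0,0,0,0.26],[0,0,0,0,0,0,-1],[0,0,0,0,0,0,-1],[0,0,0,0,0,0,-1],[0,0,0,0,0,0,-1],[0,0,0,0,0,0,-1]], force=30)

```text
t: 21.2
position: [0.672, -0.2071, 0.008]
tcp_rot: [[0.005, -0.935, -0.355], [-0.001, -0.355, 0.935], [-1.0, -0.004, -0.002]]
wrist_force: [-0.1, 0.1, 0.5]
width: 0.032
```

Call:
drive_tool(moves=[[0,0,0,0,0,0,-1],[0,0,0,0,0,0,-1],[0,0,0,0,0,0,-1],[-15,0,0,0,0,0,-1],[-30,0,0,0,0,0,-1],[-35,0,0,0,0,0,-1],[-35,0,0,0,0,0,-1],[-35,0,0,0,0,0,-1],[0,0,0,0,0,0,-1],[0,0,0,0,0,0,-1]])

```text
t: 22.03
position: [0.6722, -0.2074, 0.1602]
tcp_rot: [[0.008, -0.935, -0.355], [-0.002, -0.355, 0.935], [-1.0, -0.007, -0.005]]
wrist_force: [-0.5, 0.1, -1.4]
width: 0.0237
```

Run:
```python
from h import *
plan(slot(.06)+n20*.10,Rt(20,-1))
```

```text
t 22.03 at [ 672.2 -207.4  160.2] | rotvec [ 0.376 -0.07   0.352] | then shift(target tool) [ 76.8 132.5 176.2] | shift(now tool) [ 25.3  74.6 219.8] w 23.7 F [-0.5  0.1 -1.4]
```

Call:
drive_tool(moves=[[0,0,0,0.075,-0.014,0.07,-1],[0,0,0,0.075,-0.014,0.07,-1],[0,0,0,0.075,-0.014,0.07,-1],[0,0,0,0.075,-0.014,0.07,-1],[0,0,0,0.075,-0.014,0.07,-1],[0,26,35,0,0,0,-1],[0,26,35,0,0,0,-1],[0,26,35,0,0,0,-1],[0,26,35,0,0,0,-1],[0,27,35,0,0,0,-1]])

```text
t: 22.87
position: [0.5537, -0.0366, 0.197]
tcp_rot: [[-0.351, -0.936, 0.017], [0.01, 0.014, 1.0], [-0.937, 0.351, 0.004]]
wrist_force: [0.8, 0.8, -1.2]
width: 0.0236
```

Call:
drive_tool(moves=[[25,0,0,0,0,0,-1],[25,0,0,0,0,0,-1],[25,0,0,0,0,0,-1],[0,0,0,0,0,0,-1],[0,0,0,0,0,0,-1]])

```text
t: 23.28
position: [0.5278, -0.0372, 0.1265]
tcp_rot: [[-0.352, -0.936, 0.016], [0.01, 0.014, 1.0], [-0.936, 0.352, 0.004]]
wrist_force: [-0.0, 0.4, -0.7]
width: 0.0237
```

Run:
```python
from h import *
d=grab("k")
plan(slot(.06),Rt(20,-1))
```

```text
t 23.38 at [530.8 -37.8 129.7] | rotvec [ 0.002  0.003 -0.004] | then shift(target tool) [98.8  7.3  8.5] | shift(now tool) [98.8  6.9  8.3] w 24.1 F [ 0.4 -0.1 -0.9]
```

View pics/side_k.png

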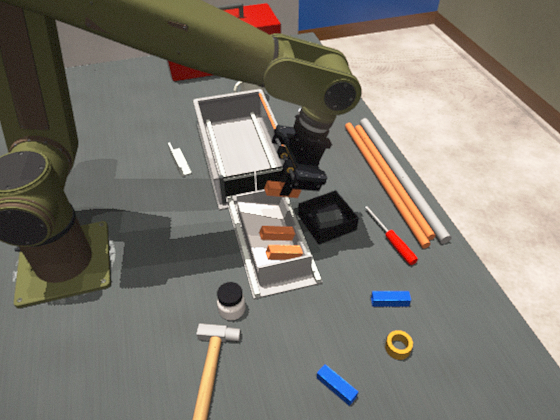

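Call:
drive_tool(moves=[[25,3,4,0,0,0,-1],[25,4,4,0,0,0,-1],[25,0,0,0,0,0,-1],[13,0,0,0,0,0,-1],[5,0,0,0,0,0,-1],[0,0,0,0,0,0,-1],[0,0,0,0,0,0,-1]])

```text
t: 23.97
position: [0.4932, -0.029, 0.0457]
tcp_rot: [[-0.343, -0.939, 0.016], [0.008, 0.014, 1.0], [-0.939, 0.344, 0.003]]
wrist_force: [0.1, 0.5, -1.6]
width: 0.024
```

Run:
```python
from h import *
plan(slot(.06),Rt(20,-1))
```

```text
t 23.97 at [493.2 -29.   45.7] | rotvec [ 0.002  0.002 -0.002] | then shift(target tool) [6.9 0.5 0.4] | shift(now tool) [6.9 0.5 0.4] w 24.0 F [ 0.1  0.5 -1.6]
```

Call:
drive_tool(moves=[[3,0,0,0,0,0,-1],[2,0,0,0,0,0,-1],[0,0,0,0,0,0,-1],[0,0,0,0,0,0,-0.2],[0,0,0,0,0,0,-0.2],[0,0,0,0,0,0,-0.2],[0,0,0,0,0,0,-0.2]])

```text
t: 24.55
position: [0.4897, -0.0286, 0.0397]
tcp_rot: [[-0.346, -0.938, 0.016], [0.009, 0.014, 1.0], [-0.938, 0.346, 0.003]]
wrist_force: [-0.2, -1.1, -0.8]
width: 0.0379
```

Call:
drive_tool(moves=[[-10,0,0,0,0,0,-0.2],[-20,0,0,0,0,0,-0.2],[-30,0,0,0,0,0,-0.2],[-30,0,0,0,0,0,-0.2],[-30,0,0,0,0,0,-0.2],[-30,0,0,0,0,0,-0.2],[0,0,-35,0,0,-0.115,-0.2],[0,0,-35,0,0,-0.115,-0.2],[0,0,-35,0,0,-0.115,-0.2],[0,0,-35,0,0,0,-0.2]])

```text
t: 25.38
position: [0.5365, -0.1702, 0.1805]
tcp_rot: [[-0.005, -1.0, 0.016], [0.003, 0.016, 1.0], [-1.0, 0.005, 0.003]]
wrist_force: [1.4, 0.2, 0.2]
width: 0.0384
```

Call:
drive_tool(moves=[[0,0,-35,0,0,0,-0.2],[0,0,-35,0,0,0,-0.2],[0,0,-35,0,0,0,-0.2],[0,0,-10,0,0,0,-0.2],[0,0,0,0,0,0,-0.2],[0,0,0,0,0,0,-0.2]])

```text
t: 25.88
position: [0.5375, -0.2847, 0.1798]
tcp_rot: [[-0.008, -1.0, 0.017], [0.004, 0.017, 1.0], [-1.0, 0.008, 0.004]]
wrist_force: [1.0, -0.1, 0.7]
width: 0.038
```

Run:
```python
from h import *
d=grab("l")
plan([.4845,-.240,.12],Rt(0,-1))
a=d["side"][180:310,200:340]
b=d["top"][110:260,210:450]
cv2.imwrite("pics/l.png",np.hstack([cv2.resize(a,(400,372)),cv2.resize(b,(400,250)) if 0 else cv2.resize(b,(400,372))]))
```

```text
t 25.98 at [ 537.7 -283.5  179.6] | rotvec [ 0.002  0.004 -0.008] | then shift(target tool) [59.6 54.  42.6] | shift(now tool) [60.2 53.4 42.4] w 38.2 F [ 0.5 -0.3  0.1]
```

View pics/l.png

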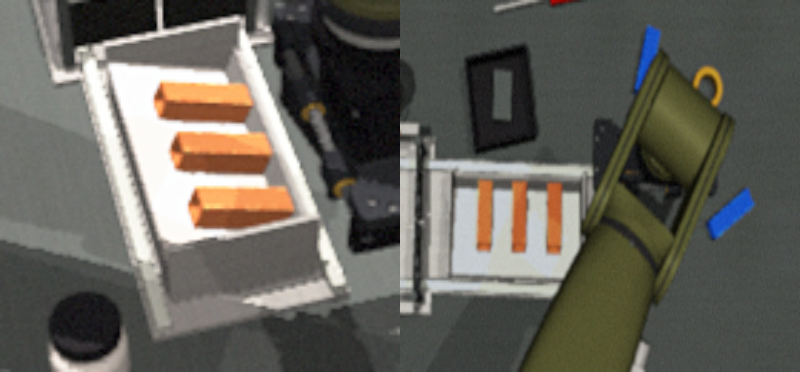

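Call:
drive_tool(moves=[[0,5,4,0.12,0,0,-0.2],[0,0,0,0.12,0,0,-0.2],[0,0,0,0.12,0,0,-0.2],[0,0,0,0.12,0,0,-0.2],[0,0,0,0.12,0,0,-0.2],[0,0,0,0.12,0,0,-0.2],[0,0,0,0.12,0,0,-0.2],[0,0,0,0.12,0,0,-0.2],[0,0,0,0.12,0,0,-0.2],[0,0,0,0.12,0,0,-0.2]])

```text
t: 26.82
position: [0.533, -0.2788, 0.1797]
tcp_rot: [[-0.008, -0.344, 0.939], [0.004, 0.939, 0.344], [-1.0, 0.006, -0.006]]
wrist_force: [-0.3, -0.2, 0.1]
width: 0.038
```

Call:
drive_tool(moves=[[0,0,0,0.12,0,0,-0.2],[0,0,0,0.12,0,0,-0.2],[0,0,0,0.12,0,0,-0.2],[0,0,0,0,0,0,-0.2],[0,0,0,0,0,0,-0.2]])

```text
t: 27.23
position: [0.5329, -0.2794, 0.1797]
tcp_rot: [[-0.008, 0.001, 1.0], [0.004, 1.0, -0.0], [-1.0, 0.004, -0.008]]
wrist_force: [-0.2, 0.7, 0.4]
width: 0.0381
```

Run:
```python
from h import *
plan([.4845,-.240,.042],Rt(0,-91));print(robot.observe()["joint_positions"])
```

```text
t 27.23 at [ 532.9 -279.4  179.7] | rotvec [ 0.017 -0.008 -0.004] | then shift(target tool) [137.7  38.5 -49.1] | shift(now tool) [138.3  38.8 -47.3] w 38.1 F [-0.2  0.7  0.4]
[-3.27370705e+01  2.77405922e+00  1.02575290e+02 -8.26777660e-02
  7.51549132e+01 -3.26874716e+01]
```

Tool y now points along +y.

Call:
drive_tool(moves=[[0,15,-16,0.017,-0.008,0,-0.2],[0,15,-16,0,0,0,-0.2],[20,5,-17,0,0,0,-0.2],[30,0,0,0,0,0,-0.2],[30,0,0,0,0,0,-0.2],[30,0,0,0,0,0,-0.2],[27,0,0,0,0,0,-0.2],[0,0,0,0,0,0,-0.2],[0,0,0,0,0,0,-0.2]])

```text
t: 27.98
position: [0.4831, -0.2432, 0.0416]
tcp_rot: [[-0.003, 0.02, 1.0], [0.005, 1.0, -0.02], [-1.0, 0.005, -0.003]]
wrist_force: [0.2, 0.1, -0.1]
width: 0.038
```

Run:
```python
from h import *
plan([.485,-.216,.042],Rt(0,-91))
d=grab("m")
```

```text
t 27.98 at [ 483.1 -243.2   41.6] | rotvec [-0.003 -0.003 -0.005] | then shift(target tool) [-0.4 27.2  1.4] | shift(now tool) [-0.2 27.3  1.4] w 38.0 F [ 0.2  0.1 -0.1]
```

View pics/side_m.png

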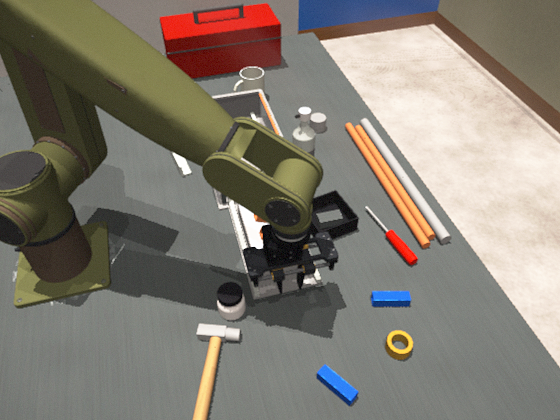

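Call:
drive_tool(moves=[[0,8,1,0,0,0,-0.2],[0,8,0,0,0,0,-0.2],[0,3,0,0,0,0,-0.2],[0,3,0,0,0,0,-0.2],[0,3,0,0,0,0,-0.2],[0,3,0,0,0,0,-0.2],[0,4,0,0,0,0,-0.2],[0,4,0,0,0,0,-0.2],[0,5,0,0,0,0,-0.2],[0,5,0,0,0,0,-0.2]])

```text
t: 28.92
position: [0.4863, -0.1987, 0.0431]
tcp_rot: [[0.0, 0.023, 1.0], [0.002, 1.0, -0.023], [-1.0, 0.002, 0.0]]
wrist_force: [-0.3, -3.6, -0.4]
width: 0.0383
```

Call:
drive_tool(moves=[[0,6,0,0,0,0,-0.2],[0,6,0,0,0,0,-0.2],[0,6,0,0,0,0,-0.2],[0,6,0,0,0,0,-0.2],[0,6,0,0,0,0,-0.2],[0,5,0,0,0,0,-0.2],[0,4,0,0,0,0,-0.2],[0,3,0,0,0,0,-0.2],[0,2,0,0,0,0,-0.2],[0,1,0,0,0,0,-0.2]])

```text
t: 29.75
position: [0.4871, -0.1536, 0.0431]
tcp_rot: [[-0.0, 0.022, 1.0], [0.002, 1.0, -0.022], [-1.0, 0.002, -0.0]]
wrist_force: [-0.8, -6.7, -2.0]
width: 0.0382
```

Run:
```python
from h import *
plan([.485+.392*.0175,-.216+.392,.042],Rt(0,-91))
d=grab("n")
b=d["top"][110:260,80:320]
cv2.imwrite("pics/n.png",np.hstack([cv2.resize(d["side"][80:310,170:370],(350,402)),cv2.resize(b,(450,402)) if 0 else cv2.resize(b,(450,281)) if 0 else cv2.copyMakeBorder(cv2.resize(b,(450,281)),0,121,0,0,0)]))
```

```text
t 29.75 at [ 487.1 -153.6   43.1] | rotvec [-0.005 -0.    -0.002] | then shift(target tool) [  1.1 329.6  -1. ] | shift(now tool) [  1.8 329.6  -2.5] w 38.2 F [-0.8 -6.7 -2. ]
```

View pics/n.png

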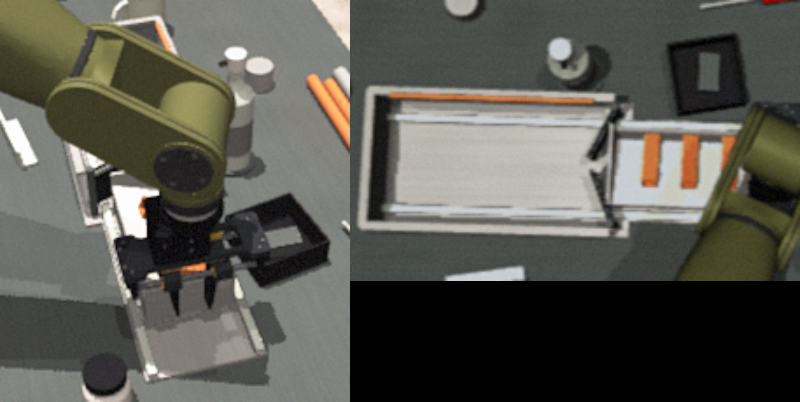

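Call:
drive_tool(moves=[[0,2,0,0,0,0,-0.2],[0,3,0,0,0,0,-0.2],[0,4,0,0,0,0,-0.2],[0,5,0,0,0,0,-0.2],[0,6,0,0,0,0,-0.2],[0,6,0,0,0,0,-0.2],[0,6,0,0,0,0,-0.2],[0,6,0,0,0,0,-0.2],[0,6,0,0,0,0,-0.2],[0,6,0,0,0,0,-0.2]])

```text
t: 30.68
position: [0.488, -0.1032, 0.0431]
tcp_rot: [[-0.001, 0.022, 1.0], [0.003, 1.0, -0.022], [-1.0, 0.003, -0.001]]
wrist_force: [-0.4, -5.1, -2.2]
width: 0.0378
```

Call:
drive_tool(moves=[[0,6,0,0,0,0,-0.2],[0,6,0,0,0,0,-0.2],[0,6,0,0,0,0,-0.2],[0,6,0,0,0,0,-0.2],[0,6,0,0,0,0,-0.2],[0,6,0,0,0,0,-0.2],[0,6,0,0,0,0,-0.2],[0,6,0,0,0,0,-0.2],[0,6,0,0,0,0,-0.2],[0,6,0,0,0,0,-0.2]])

```text
t: 31.52
position: [0.4896, -0.0429, 0.0435]
tcp_rot: [[-0.0, 0.022, 1.0], [0.003, 1.0, -0.022], [-1.0, 0.003, -0.0]]
wrist_force: [-0.3, -3.2, -2.4]
width: 0.0381
```

Call:
drive_tool(moves=[[0,6,0,0,0,0,-0.2],[0,6,0,0,0,0,-0.2],[0,6,0,0,0,0,-0.2],[0,6,0,0,0,0,-0.2],[0,6,0,0,0,0,-0.2],[0,5,0,0,0,0,-0.2],[0,4,0,0,0,0,-0.2],[0,3,0,0,0,0,-0.2],[0,2,0,0,0,0,-0.2],[0,1,0,0,0,0,-0.2]])

```text
t: 32.35
position: [0.4907, 0.0017, 0.0437]
tcp_rot: [[-0.0, 0.022, 1.0], [0.003, 1.0, -0.022], [-1.0, 0.003, -0.0]]
wrist_force: [-0.1, -4.3, -2.0]
width: 0.0377
```

Run:
```python
from h import *
plan([.485+.392*.0175,-.216+.392,.042],Rt(0,-91))
d=grab("o")
b=d["top"][110:260,80:320]
cv2.imwrite("pics/o.png",np.hstack([cv2.resize(d["side"][80:310,170:370],(350,402)),cv2.copyMakeBorder(cv2.resize(b,(450,281)),0,121,0,0,0)]))
```

```text
t 32.35 at [490.7   1.7  43.7] | rotvec [-0.005 -0.    -0.003] | then shift(target tool) [  1.7 174.3  -1.8] | shift(now tool) [  2.2 174.3  -2.7] w 37.7 F [-0.1 -4.3 -2. ]
```

View pics/o.png

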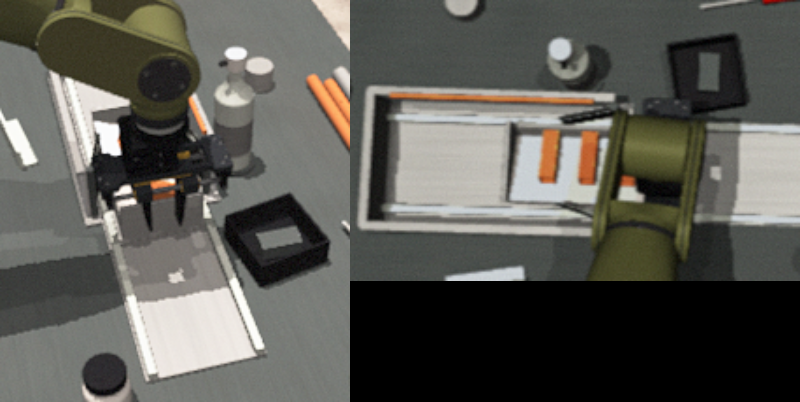

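Call:
drive_tool(moves=[[0,2,0,0,0,0,-0.2],[0,3,0,0,0,0,-0.2],[0,4,0,0,0,0,-0.2],[0,5,0,0,0,0,-0.2],[0,6,0,0,0,0,-0.2],[0,6,0,0,0,0,-0.2],[0,6,0,0,0,0,-0.2],[0,6,0,0,0,0,-0.2],[0,6,0,0,0,0,-0.2],[0,6,0,0,0,0,-0.2]])

```text
t: 33.28
position: [0.4917, 0.0521, 0.0438]
tcp_rot: [[-0.0, 0.022, 1.0], [0.003, 1.0, -0.022], [-1.0, 0.003, -0.0]]
wrist_force: [-0.2, -3.9, -2.2]
width: 0.0379
```

Call:
drive_tool(moves=[[0,6,0,0,0,0,-0.2],[0,6,0,0,0,0,-0.2],[0,6,0,0,0,0,-0.2],[0,6,0,0,0,0,-0.2],[0,6,0,0,0,0,-0.2],[0,6,0,0,0,0,-0.2],[0,6,0,0,0,0,-0.2],[0,6,0,0,0,0,-0.2],[0,6,0,0,0,0,-0.2],[0,6,0,0,0,0,-0.2]])

```text
t: 34.12
position: [0.4929, 0.112, 0.0439]
tcp_rot: [[-0.001, 0.022, 1.0], [0.003, 1.0, -0.022], [-1.0, 0.003, -0.001]]
wrist_force: [-1.0, -3.9, -2.8]
width: 0.0382
```

Call:
drive_tool(moves=[[0,6,0,0,0,0,-0.2],[0,6,0,0,0,0,-0.2],[0,6,0,0,0,0,-0.2],[0,6,0,0,0,0,-0.2],[0,6,0,0,0,0,-0.2],[0,6,0,0,0,0,-0.2],[0,5,0,0,0,0,-0.2],[0,4,0,0,0,0,-0.2],[0,3,0,0,0,0,-0.2],[0,2,0,0,0,0,-0.2]])

```text
t: 34.95
position: [0.4945, 0.1619, 0.0444]
tcp_rot: [[0.0, 0.022, 1.0], [0.004, 1.0, -0.022], [-1.0, 0.004, 0.0]]
wrist_force: [-0.1, -3.8, -2.0]
width: 0.038
```

Run:
```python
from h import *
plan([.485+.392*.0175,-.216+.392,.042],Rt(0,-91))
d=grab("p")
b=d["top"][110:260,80:320]
cv2.imwrite("pics/p.png",np.hstack([cv2.resize(d["side"][80:310,170:370],(350,402)),cv2.copyMakeBorder(cv2.resize(b,(450,281)),0,121,0,0,0)]))
```

```text
t 34.95 at [494.5 161.9  44.4] | rotvec [-0.005  0.    -0.004] | then shift(target tool) [ 2.4 14.1 -2.8] | shift(now tool) [ 2.5 14.  -2.9] w 38.0 F [-0.1 -3.8 -2. ]
```

View pics/p.png

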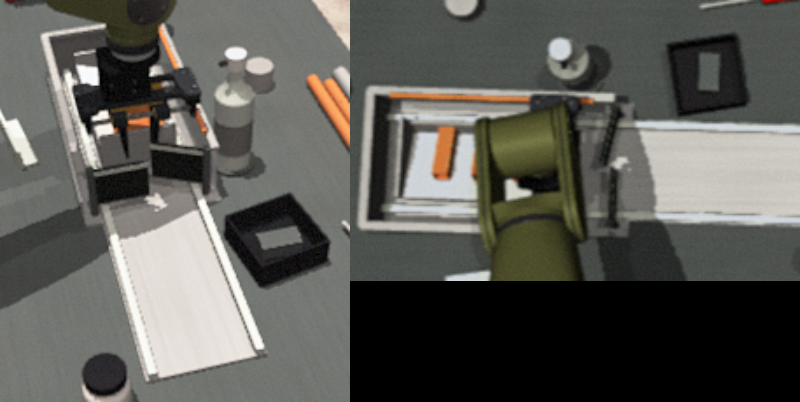

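Call:
drive_tool(moves=[[0,2,0,0,0,0,-0.2],[0,3,0,0,0,0,-0.2],[0,4,0,0,0,0,-0.2],[0,3,0,0,0,0,-0.2],[0,2,0,0,0,0,-0.2],[0,1,0,0,0,0,-0.2],[0,0,0,0,0,0,-0.2]])

```text
t: 35.63
position: [0.4949, 0.1768, 0.0446]
tcp_rot: [[0.001, 0.022, 1.0], [0.004, 1.0, -0.022], [-1.0, 0.004, 0.0]]
wrist_force: [-1.1, -3.3, 2.0]
width: 0.038
```

Call:
drive_tool(moves=[[0,-2,0,0,0,0,-0.2],[0,-3,0,0,0,0,-0.2],[-5,0,0,0,0,0,-0.2],[-15,0,0,0,0,0,-0.2],[-30,0,0,0,0,0,-0.2],[-35,0,0,0,0,0,-0.2],[-35,0,0,0,0,0,-0.2],[-35,0,0,0,0,0,-0.2],[-35,0,0,0,0,0,-0.2],[-35,0,0,0,0,0,-0.2]])

```text
t: 36.47
position: [0.4942, 0.1708, 0.2714]
tcp_rot: [[0.001, 0.023, 1.0], [0.005, 1.0, -0.023], [-1.0, 0.005, 0.001]]
wrist_force: [0.5, 0.4, -0.2]
width: 0.0379
```

Call:
drive_tool(moves=[[-15,0,0,0,0,0,-1],[0,-35,0,0,0,0,-1],[0,-35,0,0,0,0,-1],[0,-35,0,0,0,0,-1],[0,-35,0,0,0,0,-1],[0,-35,0,0,0,0,-1],[0,0,0,0,0,0,-1],[0,0,0,0,0,0,-1]])

```text
t: 37.13
position: [0.4906, -0.0055, 0.284]
tcp_rot: [[0.001, 0.026, 1.0], [0.004, 1.0, -0.026], [-1.0, 0.004, 0.001]]
wrist_force: [-0.5, -0.4, 0.6]
width: 0.0003
```

Run:
```python
from h import *
d=grab("q")
b=d["top"][110:260,80:320]
cv2.imwrite("pics/q.png",np.hstack([cv2.resize(d["side"][80:310,170:370],(350,402)),cv2.copyMakeBorder(cv2.resize(b,(450,281)),0,121,0,0,0)]))
plan([.640,.1455,.26],Rt(0,-91))
```

```text
t 37.23 at [490.7  -3.8 283.9] | rotvec [-0.005  0.    -0.004] | then shift(target tool) [ 23.9 151.9 146.7] | shift(now tool) [ 24.6 152.6 145.9] w 0.5 F [-0.5 -0.5  1.5]
```

View pics/q.png

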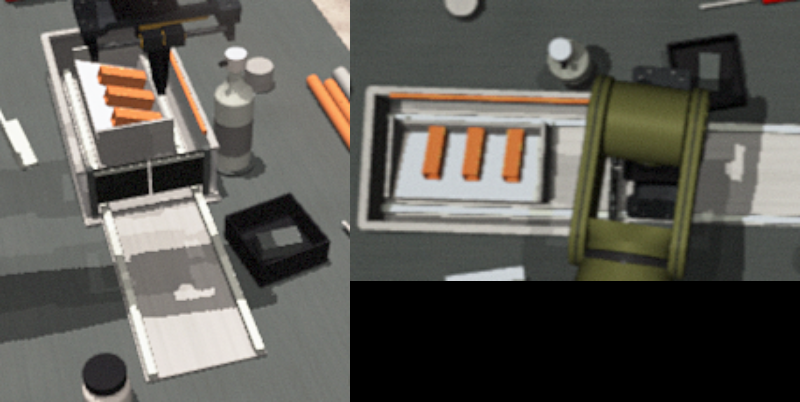

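Run:
```python
from h import *
for n,(x0,y0,x1,y1) in (("top",(180,120,215,160)),("side",(292,100,318,122))):
    im=cv2.imread(f"pics/{n}0.png");g=im[y0:y1,x0:x1];m=(g.min(2)>(165)).astype(np.uint8)
    k,l,s,c=cv2.connectedComponentsWithStats(m)
    print(n,[(s[i],c[i]+[x0,y0]) for i in range(1,k) if s[i][4]>8])
T=lambda X,Y:(80+X*240/450,110+Y*150/281)
for p in((546,122),(546,202)):print("tail",onz("top",T(*p),.076))
print("lead",onz("top",T(387,119),.076),onz("top",T(385,212),.076))
im=cv2.imread("pics/top_q.png")
[print(t) for t in tubes("top",im,.05) if 60<t[1][1]<100]
```

```text
top [(array([ 7, 11, 11, 11, 96], dtype=int32), array([191.51041667, 135.86458333])), (array([ 0, 39,  9,  1,  9], dtype=int32), array([184., 159.]))]
side [(array([ 6,  7, 13,  7, 74], dtype=int32), array([304.33783784, 110.02702703])), (array([19, 13,  7,  9, 54], dtype=int32), array([314.33333333, 117.07407407]))]
tail [ 0.56344159 -0.34382716  0.076     ]
tail [ 0.44219759 -0.34378796  0.076     ]
lead [ 0.56420954 -0.10320732  0.076     ] [ 0.42364548 -0.10214387  0.076     ]
(array([507.8, 238.6]), array([26.9, 79.2]), 176.8, (167, 192))
(array([509.8, 299.3]), array([26.5, 79.6]), 176.2, (145, 191))
(array([510.5, 359.3]), array([25.6, 81.9]), 174.9, (124, 191))
```

Run:
```python
from h import *
print(tri((191.5,135.9),(304.3,110.2)), onz("top",(191.5,135.9),.208),onz("side",(304.3,110),.208))
T=lambda X,Y:(80+(X-350)*240/450,110+Y*150/281)
for p in((546,122),(546,202)):print("tail",onz("top",T(*p),.076))
```

```text
(array([0.64021085, 0.14648804, 0.20633409]), array([0.00107368])) [0.64062372 0.14606171 0.208     ] [0.63888419 0.14503237 0.208     ]
tail [0.55509599 0.18430584 0.076     ]
tail [0.43449207 0.1806183  0.076     ]
```

Call:
drive_tool(moves=[[0,25,25,0,0,0,-1],[0,25,25,0,0,0,-1],[0,25,25,0,0,0,-1],[0,25,25,0,0,0,-1],[0,25,25,0,0,0,-1],[0,27,21,0,0,0,-1],[25,0,0,0,0,0,-1],[20,0,0,0,0,0,-1],[0,0,0,0,0,0,-1],[0,0,0,0,0,0,-1]])

```text
t: 38.07
position: [0.6388, 0.1461, 0.2374]
tcp_rot: [[-0.004, 0.02, 1.0], [0.003, 1.0, -0.02], [-1.0, 0.003, -0.004]]
wrist_force: [-0.0, 1.0, -0.0]
width: 0.0006
```

Run:
```python
from h import *
plan([.640,.1458,.208],Rt(0,-91))
```

```text
t 38.07 at [638.8 146.1 237.4] | rotvec [-0.003 -0.004 -0.003] | then shift(target tool) [29.4 -0.3  1.2] | shift(now tool) [29.4 -0.3  1.3] w 0.6 F [-0.  1. -0.]
```

Call:
drive_tool(moves=[[10,0,1,0,0,0,-1],[10,0,0,0,0,0,-1],[6,0,0,0,0,0,-1],[0,0,0,0,0,0,-1],[0,0,0,0,0,0,-1]])

```text
t: 38.48
position: [0.6407, 0.1443, 0.2128]
tcp_rot: [[-0.001, 0.023, 1.0], [0.003, 1.0, -0.023], [-1.0, 0.003, -0.001]]
wrist_force: [-0.1, 0.2, 0.6]
width: 0.0006
```

Call:
drive_tool(moves=[[2,0,0,0,0,0,-1],[2,0,0,0,0,0,-1],[2,0,0,0,0,0,-1],[0,0,0,0,0,0,-1],[0,0,0,0,0,0,-1]])

```text
t: 38.9
position: [0.6413, 0.1444, 0.2077]
tcp_rot: [[0.001, 0.023, 1.0], [0.003, 1.0, -0.023], [-1.0, 0.003, 0.001]]
wrist_force: [0.1, 0.2, 1.4]
width: 0.0001
```

Run:
```python
from h import *
plan([.640,.1458,.198],Rt(0,-91))
d=grab("r")
cv2.imwrite("pics/r.png",cv2.resize(d["side"][50:200,230:380],(600,600)))
```

```text
t 38.9 at [641.3 144.4 207.7] | rotvec [-0.005  0.001 -0.003] | then shift(target tool) [ 9.7  1.3 -1.3] | shift(now tool) [ 9.7  1.3 -1.3] w 0.1 F [0.1 0.2 1.4]
```

View pics/r.png

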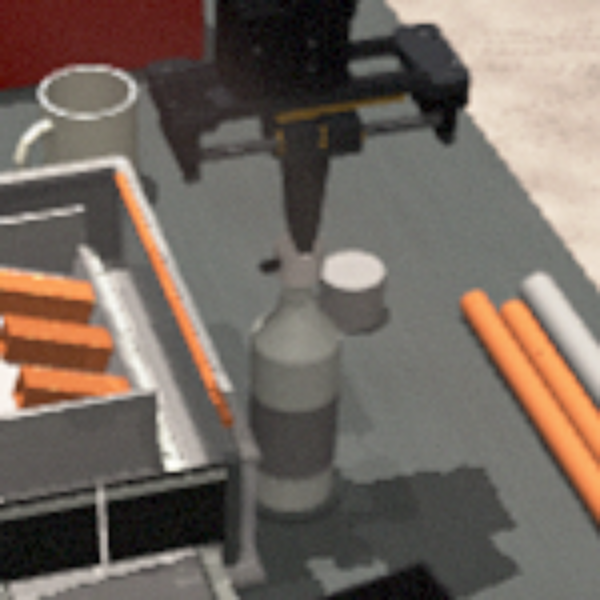

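Fingertips sit on the cap (contact begins, 1.4 N). Press in steps.

Call:
drive_tool(moves=[[2,1,-1,0,0,0,-1],[2,0,0,0,0,0,-1],[2,0,0,0,0,0,-1],[2,0,0,0,0,0,-1],[0,0,0,0,0,0,-1],[0,0,0,0,0,0,-1]])

```text
t: 39.5
position: [0.6405, 0.1455, 0.1999]
tcp_rot: [[0.001, 0.022, 1.0], [0.003, 1.0, -0.023], [-1.0, 0.003, 0.001]]
wrist_force: [1.7, -1.7, 4.8]
width: 0.0007
```

Call:
drive_tool(moves=[[1,0,0,0,0,0,-1],[1,0,0,0,0,0,-1],[0,0,0,0,0,0,-1],[0,0,0,0,0,0,-1]])

```text
t: 39.83
position: [0.6406, 0.1455, 0.1984]
tcp_rot: [[0.002, 0.023, 1.0], [0.003, 1.0, -0.023], [-1.0, 0.003, 0.002]]
wrist_force: [0.1, -1.0, 6.7]
width: 0.0003
```

Continue until the end stop shows as a steeper force rise.

Call:
drive_tool(moves=[[1,0,0,0,0,0,-1],[1,0,0,0,0,0,-1],[0,0,0,0,0,0,-1],[0,0,0,0,0,0,-1]])

```text
t: 40.17
position: [0.6406, 0.1455, 0.1982]
tcp_rot: [[0.002, 0.022, 1.0], [0.003, 1.0, -0.022], [-1.0, 0.003, 0.002]]
wrist_force: [-2.1, -2.0, 12.4]
width: 0.0004
```

Run:
```python
from h import *
plan([.640,.1458,.198],Rt(0,-91))
```

```text
t 40.17 at [640.6 145.5 198.2] | rotvec [-0.005  0.002 -0.003] | then shift(target tool) [ 0.2  0.3 -0.6] | shift(now tool) [ 0.2  0.3 -0.6] w 0.4 F [-2.1 -2.  12.4]
```

Commanded 2 mm further with no movement and 12 N: the cap is fully down. Release and retreat.

Call:
drive_tool(moves=[[-3,0,0,0,0,0,-1],[-5,0,0,0,0,0,-1],[-8,0,0,0,0,0,-1],[-20,0,0,0,0,0,-1],[-30,0,0,0,0,0,-1],[-30,0,0,0,0,0,-1],[0,-35,0,0,0,0,-1],[0,-35,0,0,0,0,-1],[0,-35,0,0,0,0,-1],[0,-35,0,0,0,0,-1]])

```text
t: 41.0
position: [0.6359, 0.0047, 0.2897]
tcp_rot: [[-0.003, 0.021, 1.0], [0.004, 1.0, -0.021], [-1.0, 0.004, -0.003]]
wrist_force: [0.5, -0.8, -0.7]
width: 0.0008
```

Call:
drive_tool(moves=[[0,-35,0,0,0,0,-1],[0,-35,0,0,0,0,-1],[0,-35,0,0,0,0,-1],[0,-35,0,0,0,0,-1],[0,-35,0,0,0,0,-1],[0,-35,0,0,0,0,-1],[0,0,0,0,0,0,-1],[0,0,0,0,0,0,-1],[0,0,0,0,0,0,-1]])

```text
t: 41.75
position: [0.6317, -0.2039, 0.2889]
tcp_rot: [[-0.002, 0.023, 1.0], [0.005, 1.0, -0.023], [-1.0, 0.005, -0.002]]
wrist_force: [0.1, 0.8, -0.2]
width: 0.0002
```

Run:
```python
from h import *
d=grab("s")
o=robot.observe();print(o["t"],o["position"],o["wrist_force"])
for n in d:
    print(n);[print(t) for t in tubes(n,d[n],.05) if 60<t[1][1]<100]
cv2.imwrite("pics/s.png",np.hstack([cv2.resize(d["side"],(400,300)),cv2.resize(d["top"],(400,300))]))
cv2.imwrite("pics/s2.png",np.hstack([cv2.resize(d["side"][80:230,170:340],(400,353)),cv2.resize(d["top"][120:250,80:230],(400,353))]))
```

```text
41.85 [ 0.63211617 -0.20306555  0.28953593] [ 0.8768787  -0.18706742  1.09891731]
side
top
(array([507.9, 238.7]), array([26.7, 79.2]), 176.8, (167, 192))
(array([509.7, 299.1]), array([26.8, 79.6]), 176.2, (145, 191))
(array([510.5, 359.3]), array([25.6, 81.9]), 174.9, (124, 191))
```

View pics/s.png

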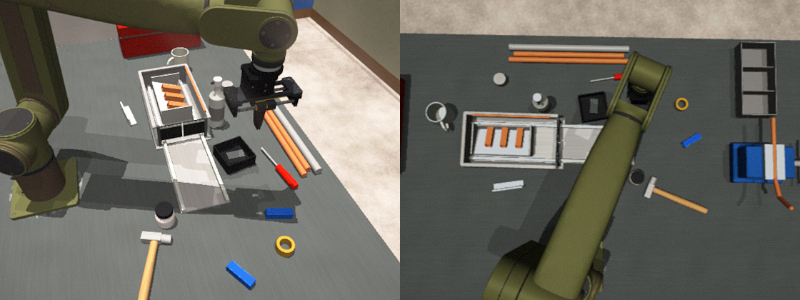

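View pics/s2.png

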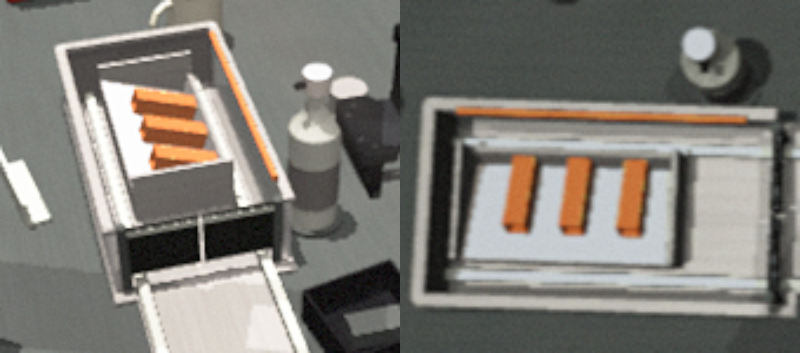

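Run:
```python
from bench import robot
robot.close_job()
```

```text
the job is handed in; nothing more can be done
```

The job is done in the order asked and handed in at about 42 s; no verdict is reported.

- **Offcut:** it lies in the black scrap bin.
- **Tubes:** three copper tubes were found and I saw no fourth. They lie side by side on the deck, pointing down the slope. They appear to rest against the stop. I judged that from the pictures only.
- **Carrier:** I pushed it through the flaps until its tail was about 100 mm past the flap line, where more than 86 mm is needed. Both flaps look fully shut behind it.
- **Spray cap:** I pressed it only after the flaps had shut. It went down about 10 mm to the stop, where the force rose to 12 N without further movement. In the last picture it is up again.
- **Left alone:** I moved nothing near the paste jar, soft jaw, brass collar or blue look-alikes. In the last picture the jar, soft jaw, collar and both blue pieces look unmoved, but I did not measure their positions.

No check failed or disagreed. In the last top view the tubes look turned 3 to 5 degrees, which fits the camera's slant view of the sloping deck.

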